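# Pack the slicer's tapered blocks and close the kit tray

## Task

First draw the spacer plate up out of the grey kit tray and stand it fully down in the empty slot of the blue rack. Then pack all the white tapered blocks flat in the tray, from the end wall farther from its slots, side by side and alternately head to tail, square sides back to back and slanted sides together, in a snug rectangle with no place left empty. Last, draw the tall retainer plate up out of the rack and stand it fully down in the tray's first pair of slots past the last block to close the row; disturb nothing else.

Things in the scene. Friction and masses are not known exactly. Their poses are not given: they have to be found in the camera images.
- tray: fixed open grey plastic tray, 132 (x) by 273 mm (y); origin at the centre of its underside. Inside 104 (x) by 257 mm (y); floor 6 mm, wall tops 34 mm above the table. Blocks lie lengthwise along its x; the row starts at the -y wall and grows along +y. Each long wall has three upright slots in its inside, 10 mm wide, open at the top, reaching to the floor: pairs A, B, C, each a channel 124 mm long from end to end
- tray_start (a point): tray's inner floor at the foot of the start wall (-y end), midway across; axes are the tray's. Block k of the row has its origin here at x = 0, z = 0, y = 19 + 38 (k - 1) mm, plus a few mm of slack. The first lies with its square side on that wall, so its yaw is the tray's (wide end at the tray's +x); the second is turned half round; and so on
- slot_A (a point): tray floor midway between the pair of slots for a row of 4 blocks (165 mm along +y from tray_start; the slot spans 160 to 170 mm, so 4 blocks have 8 mm of slack); axes are the tray's, the plate's width lies along x
- slot_B (a point): the same for 5 blocks (217 mm from tray_start, the slot spans 212 to 222 mm; 8 mm of slack)
- slot_C (a point): the same for 6 blocks (242 mm from tray_start, the slot spans 237 to 247 mm; 9 mm of slack)
- rack: fixed blue plastic rack, 150 mm (x) by 114 mm (y), 54 mm high, origin at the centre of its underside, inner floor at z = 8 mm; two slots for plates standing upright, 10 mm wide, 124 mm long along its x and 46 mm deep, at y = -30 and y = +30 mm. The retainer starts in the one at -30; the one at +30 is empty
- retainer: loose steel retainer plate, standing in the rack: 118 mm wide (x), 5 mm thick (y), 110 mm tall (z). Origin at the middle of its lower edge. Its top 16 mm carries a dark hem 10 mm thick (y) and 70 mm wide to grip it by from above. About 200 g. Both faces are alike
- spacer: loose steel spacer plate, standing in the tray's slots A at the start: like the retainer but only 84 mm tall and 150 g, with the same hem, origin at the middle of its lower edge
- block1: loose white tapered block, a right-angled trapezoid from above: 100 mm long (x), 28 thick (z), foot edges chamfered 4 mm, 150 g, lying grip up. Own +x points to the wide end (52 mm), -x to the narrow (24 mm). Square side: the plane y = -19; the other side slants from y = +5 (narrow end) to +33 (wide end). Origin on its underside, mid-length. A grey grip stands over the origin, 30 (x) by 16 (y), z = 28 to 54 mm
- block2: a tapered block just like block1. Of the six blocks 4 to 6 are there; the others are absent (None; also None while held)
- block3: a tapered block just like block1. Of the six blocks 4 to 6 are there; the others are absent (None; also None while held)
- block4: a tapered block just like block1. Of the six blocks 4 to 6 are there; the others are absent (None; also None while held)
- block5: a tapered block just like block1. Of the six blocks 4 to 6 are there; the others are absent (None; also None while held)
- block6: a tapered block just like block1. Of the six blocks 4 to 6 are there; the others are absent (None; also None while held)
- slice1: potato slice, about 75 x 52 x 8 mm, lying on the table; bystander. Origin under its centre
- slice2: potato slice, about 84 x 54 x 8 mm, bystander
- slice3: potato slice, about 72 x 56 x 8 mm, bystander
- spray: closed white bottle with blue cap, 64 mm across and 170 mm tall, standing; bystander
- brush: hand brush lying on the table; bystander
There are look-alikes about, which are no part of the job. What is shaped like the spacer but red is not meant.

How it is judged (in metres and radians):
On the way, in this order (a step that is already met when the one before it is completed fails the run):
1. the spacer plate stands fully down in the rack (x of spacer in the frame of rack between -0.007 and 0.007 m and z of spacer in the frame of rack between 0.004 and 0.013 m and angle between spacer's own z axis and vertical below 0.22 rad and (y of spacer in the frame of rack between -0.036 and -0.024 m or y of spacer in the frame of rack between 0.024 and 0.036 m)), for 0.2 s.
2. all blocks there are lie packed in the tray, head to tail from the start wall, with no place left empty (x of block1 in the frame of tray_start between -0.006 and 0.006 m and z of block1 in the frame of tray_start between -0.004 and 0.004 m and y of block1 in the frame of tray_start between 0.012 and 0.222 m and angle between each of block1, block2, block3, block4, block5, block6's own z axis and vertical below 0.08 rad and angle between the x axis of each of block1, block2, block3, block4, block5, block6 and the x axis of tray, either way round below 0.12 rad and x of block2 in the frame of tray_start between -0.006 and 0.006 m and z of block2 in the frame of tray_start between -0.004 and 0.004 m and y of block2 in the frame of tray_start between 0.012 and 0.222 m and x of block3 in the frame of tray_start between -0.006 and 0.006 m and z of block3 in the frame of tray_start between -0.004 and 0.004 m and y of block3 in the frame of tray_start between 0.012 and 0.222 m and x of block4 in the frame of tray_start between -0.006 and 0.006 m and z of block4 in the frame of tray_start between -0.004 and 0.004 m and y of block4 in the frame of tray_start between 0.012 and 0.222 m and x of block5 in the frame of tray_start between -0.006 and 0.006 m and z of block5 in the frame of tray_start between -0.004 and 0.004 m and y of block5 in the frame of tray_start between 0.012 and 0.222 m and x of block6 in the frame of tray_start between -0.006 and 0.006 m and z of block6 in the frame of tray_start between -0.004 and 0.004 m and y of block6 in the frame of tray_start between 0.012 and 0.222 m and (y of block1 in the frame of tray_start between 0.014 and 0.03 m or y of block2 in the frame of tray_start between 0.014 and 0.03 m or y of block3 in the frame of tray_start between 0.014 and 0.03 m or y of block4 in the frame of tray_start between 0.014 and 0.03 m or y of block5 in the frame of tray_start between 0.014 and 0.03 m or y of block6 in the frame of tray_start between 0.014 and 0.03 m) and (y of block1 in the frame of tray_start between 0.052 and 0.068 m or y of block2 in the frame of tray_start between 0.052 and 0.068 m or y of block3 in the frame of tray_start between 0.052 and 0.068 m or y of block4 in the frame of tray_start between 0.052 and 0.068 m or y of block5 in the frame of tray_start between 0.052 and 0.068 m or y of block6 in the frame of tray_start between 0.052 and 0.068 m) and (y of block1 in the frame of tray_start between 0.09 and 0.106 m or y of block2 in the frame of tray_start between 0.09 and 0.106 m or y of block3 in the frame of tray_start between 0.09 and 0.106 m or y of block4 in the frame of tray_start between 0.09 and 0.106 m or y of block5 in the frame of tray_start between 0.09 and 0.106 m or y of block6 in the frame of tray_start between 0.09 and 0.106 m) and (y of block1 in the frame of tray_start between 0.128 and 0.144 m or y of block2 in the frame of tray_start between 0.128 and 0.144 m or y of block3 in the frame of tray_start between 0.128 and 0.144 m or y of block4 in the frame of tray_start between 0.128 and 0.144 m or y of block5 in the frame of tray_start between 0.128 and 0.144 m or y of block6 in the frame of tray_start between 0.128 and 0.144 m)), for 0.2 s.
3. the retainer plate is drawn up out of the rack (z of retainer in the frame of rack above 0.058 m), for 0.1 s.
At the end, for the whole second after the job is handed in: every block lies flat on the tray floor (4 mm), squarely (0.12 rad, 6 mm), 5 mm before to 11 mm past its place, no place skipped; the retainer stands down (5 mm) in the slots next after the last block (A for 4, B for 5, C for 6), the spacer in the rack; all at rest (all of step 1 and all of step 2 and x of retainer in the frame of tray_start between -0.007 and 0.007 m and z of retainer in the frame of tray_start between -0.004 and 0.005 m and angle between retainer's own z axis and vertical below 0.22 rad and angle between the x axis of retainer and the x axis of tray, either way round below 0.12 rad and ((y of retainer in the frame of tray_start between 0.159 and 0.171 m and y of each of block1, block2, block3, block4, block5, block6 in the frame of tray_start below 0.155 m) or (y of retainer in the frame of tray_start between 0.211 and 0.223 m and (y of block1 in the frame of tray_start between 0.166 and 0.182 m or y of block2 in the frame of tray_start between 0.166 and 0.182 m or y of block3 in the frame of tray_start between 0.166 and 0.182 m or y of block4 in the frame of tray_start between 0.166 and 0.182 m or y of block5 in the frame of tray_start between 0.166 and 0.182 m or y of block6 in the frame of tray_start between 0.166 and 0.182 m) and y of each of block1, block2, block3, block4, block5, block6 in the frame of tray_start below 0.207 m) or (y of retainer in the frame of tray_start between 0.236 and 0.248 m and (y of block1 in the frame of tray_start between 0.166 and 0.182 m or y of block2 in the frame of tray_start between 0.166 and 0.182 m or y of block3 in the frame of tray_start between 0.166 and 0.182 m or y of block4 in the frame of tray_start between 0.166 and 0.182 m or y of block5 in the frame of tray_start between 0.166 and 0.182 m or y of block6 in the frame of tray_start between 0.166 and 0.182 m) and (y of block1 in the frame of tray_start between 0.204 and 0.22 m or y of block2 in the frame of tray_start between 0.204 and 0.22 m or y of block3 in the frame of tray_start between 0.204 and 0.22 m or y of block4 in the frame of tray_start between 0.204 and 0.22 m or y of block5 in the frame of tray_start between 0.204 and 0.22 m or y of block6 in the frame of tray_start between 0.204 and 0.22 m) and y of each of block1, block2, block3, block4, block5, block6 in the frame of tray_start below 0.232 m)) and linear speed of each of block1, block2, block3, block4, block5, block6, retainer, spacer below 0.02 m/s); the robot touches nothing.
It fails at once if a potato slice, the bottle or the brush is moved more than 60 mm (distance of any of slice1, slice2, slice3, spray, brush from where it was at the start of the episode above 0.06 m).
Of block1, block2, block3, block4, block5, block6 only 4 to 6 are there at a start; the rules pass over those that are not, and their reading is None.
At some moment in a run one of block1, block2, block3, block4, block5, block6 may be knocked a few centimetres aside while the robot is not near it.
It also fails if it takes over 210 s, if anything falls off the work surface, if the arm or the gripper's body presses on something with over 40 N, if the wrist force passes 120 N, or if a joint passes its speed limit or range.

## Robot

A 7-joint arm with a two-finger parallel gripper is mounted at the origin on the work surface. World frame = base frame: x ahead of the robot, y to its left, z up, the work surface at z = 0. Lengths are in m, angles in degrees, forces in N, time in s.
With the tool pointing down it reaches from about 0.375 to 0.925 m from the base axis. Payload 3.1 kg.
Tool frame: the origin (TCP) lies on the centre line of the jaws, within the pads' length; the fingertips stand 25 mm ahead of it and the grasp point (between the pads) lies 6 mm ahead of it; x points along the fingers, y is the direction in which the jaws open and shut, and the axes are right-handed (so a half turn about x gives the same grasp; the last joint's range is limited). The gripper opens to 85 mm and grips with 20 to 120 N. Pads are 22 mm wide; open, the fingers measure 114 mm over their backs; the gripper's body (76 mm by 85 mm) begins 54 mm behind the grasp point. The pads swing forward as they close: fully open they stand 13 mm farther back than shut.
Start: joints at [58.912, 21.939, 2.515, 91.553, -1.026, 66.532, -2.859], TCP at [0.28, -0.587, 0.256] pointing down, gripper open.
Joint ranges: [-149.38, 149.38], [-23.57, 123.04], [-84.95, 90], [0, 143.3], [-89.99, 269.99], [3.08, 112.72], [-163.45, 163.45]. Speed limits (degrees/s): [159.86, 159.86, 180, 180, 180, 180, 180].

## Interface

Orientations are given as [roll, pitch, yaw] about the fixed x, y, z axes, in that order (R = Rz(yaw) Ry(pitch) Rx(roll)).
In Python, from station import ctrl, viewer, ticket gives the robot as it stands.
- The arm moves only by the shell command python3 -m jog 'ROWS' [FORCE]. ROWS is text: rows parted by semicolons, each of 7 numbers parted by spaces: the shift along the tool's x, y, z in cm, then the turn, a rotation vector about the tool's x, y, z in degrees, then the opening in per cent of the stroke, from 0 (shut) to 100 (fully open). A call has 1 to 12 rows; each row shifts and turns the pose as measured when the row begins, along the tool's axes as they then stand; what a row does not reach is not made up. A row lasts 1/12 s, in which the tool goes at most 41.7 mm and 7.16 degrees, less where a joint would pass 70% of its speed; a pose out of reach is approached as far as the arm can. A call with a gripper value outside its range is refused whole. The fingers move at their own pace and stop on an object; FORCE is the grip in N (left out, the last holds). Time passes only in rows, so rows that do not move let the fingers close. It gives the time, the measured TCP pose, the force and the opening at its end, in the units of the state.
- ctrl.get_obs(): the state, without advancing time (a new reading comes with each control period).
- viewer.capture(name): name is "side" or "top" or "wrist"; returns a dict with "img" (384x512x3 uint8, red, green, blue), "depth" (384x512 float32, m along the optical axis (not along the pixel's ray), 0 where there is no reading), "intrinsics" (3x3 intrinsics, pixels), "dist_coeffs" ([k1, k2, p1, p2, k3] as OpenCV has them; the pictures are not rectified), "eye" and "attitude" of the camera in the world. Camera axes: x right, y down, z forward; pixel columns grow to the right and rows downward; lengths in m; the calibration is good to about 2 mm. A picture is of the moment at which its call begins.
- ticket.close_job(): hands the job in, once; it reports no verdict.
The state is a dict: "time_s": time; "joint_pos": joint angles; "joint_velocities": joint speeds; "joint_torque": joint torques, N m; "eef_pos": TCP position; "tool_rot": TCP orientation; "ft_force": force on the tool from outside, world axes, zero at the start; "ft_torque": the same for the moment, N m; "grip_width": finger opening in m.
Only numpy, scipy, OpenCV 4.12 (cv2) and the standard library are available. Lean on these libraries where they do the work, as an engineer would, in place of code of your own. Each camera call takes 0.05 s, during which the arm holds its last target.

## Working session

There is one attempt and no reset: what is moved stays moved. The work goes in short steps, Python scripts to look and compute and a shell command to move; the robot and the scene stay as the last step left them, time stands still between calls to the robot, and variables do not carry over. Pictures are saved under pics/ and viewed, and the job is handed in when it is done.

```bash
ls; mkdir -p pics; python3 - <<'E'
from station import ctrl, viewer, ticket
import cv2
o=ctrl.get_obs()
for k,v in o.items(): print(k,v)
for n in ("side","top","wrist"):
    c=viewer.capture(n); cv2.imwrite(f"pics/{n}0.png",c["img"][:,:,::-1])
    print(n,c["intrinsics"],c["dist_coeffs"],c["eye"],c["attitude"])
E
```

```text
pics
time_s 0.0
joint_pos [58.91025201 21.99303709  2.51061814 91.64981282 -1.02575087 66.53190097
 -2.85986869]
joint_velocities [-0.06604971 -0.04313097 -0.01095819  0.01034027 -0.06073752  0.00140159
  0.04409981]
joint_torque [ 4.96327391e-05 -4.33465898e+01  1.02436155e+00 -2.49515176e+01
  1.04566259e-02  1.13442694e-02 -2.51405714e-05]
eef_pos [ 0.27931631 -0.58594455  0.25486868]
tool_rot [-87.08488218  89.84772103 118.4058396 ]
ft_force [-0.39324653  0.3611477  -0.93021876]
ft_torque [1.38281158e-02 7.33073876e-05 5.48879398e-04]
grip_width 0.08532195780055189
side [[370.81789932   0.         257.71114017]
 [  0.         370.81789932 185.73410002]
 [  0.           0.           1.        ]] [0.00098781 0.         0.         0.         0.        ] [-0.02004219  0.6059864   0.58753358] [-121.46816636   -1.41036756 -132.19063922]
top [[474.00698006   0.         257.14098869]
 [  0.         474.00698006 201.80269886]
 [  0.           0.           1.        ]] [-0.13866278  0.          0.          0.          0.        ] [0.43638425 0.01668981 1.12029231] [-171.23263547   -1.01724582  -91.13311892]
wrist [[297.69844044   0.         260.365537  ]
 [  0.         297.69844044 186.31181942]
 [  0.           0.           1.        ]] [0.00523209 0.         0.         0.         0.        ] [ 0.34261251 -0.55745003  0.37297861] [ 1.64052744e+02  1.36630989e-01 -6.45073801e+01]
```

View pics/top0.png

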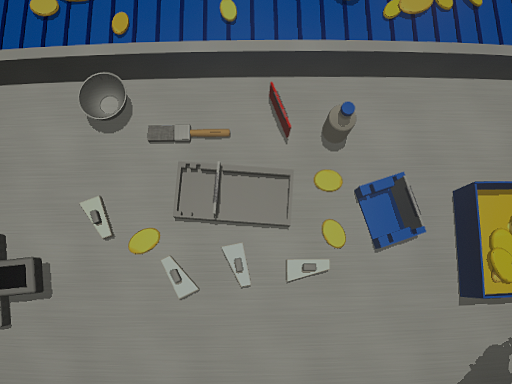

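View pics/side0.png

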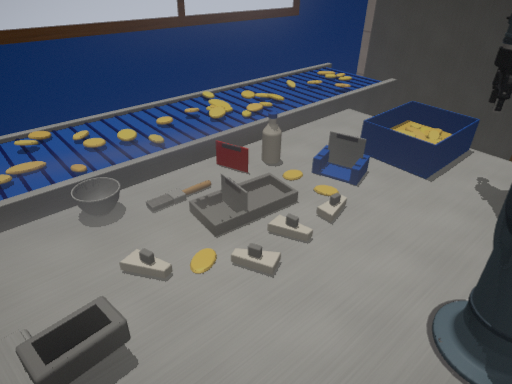

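View pics/wrist0.png

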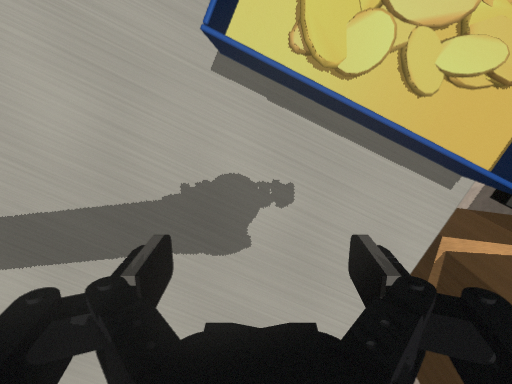

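The top view shows four white tapered blocks at about (97,217), (178,277), (237,264) and (308,269). The tray is at (235,195) with the grey spacer at (216,190). Its free slots are at the left end, so the start wall is on the right. The blue rack is at (390,210) with the retainer at (407,205). The red look-alike is at (280,110) and is not meant.

```bash
cat > h.py <<'E'
import numpy as np, cv2
from scipy.spatial.transform import Rotation as R
from station import ctrl, viewer, ticket
def cap(n): 
    c=viewer.capture(n); c["R"]=R.from_euler('xyz',c["attitude"],degrees=True).as_matrix(); return c
def save(c,name,box=None,s=1):
    im=c["img"][:,:,::-1].copy()
    if box: x0,y0,x1,y1=box; im=im[y0:y1,x0:x1]
    im=cv2.resize(im,None,fx=s,fy=s,interpolation=cv2.INTER_CUBIC); cv2.imwrite("pics/"+name,im)
def plane(c,uv,z):
    uv=np.asarray(uv,float).reshape(-1,1,2)
    n=cv2.undistortPoints(uv,c["intrinsics"],np.array(c["dist_coeffs"])).reshape(-1,2)
    d=np.c_[n,np.ones(len(n))]@c["R"].T
    e=np.array(c["eye"]); t=(z-e[2])/d[:,2]
    return e+t[:,None]*d
def cloud(c):
    h,w=c["depth"].shape
    u,v=np.meshgrid(np.arange(w),np.arange(h))
    n=cv2.undistortPoints(np.c_[u.ravel(),v.ravel()].astype(float).reshape(-1,1,2),c["intrinsics"],np.array(c["dist_coeffs"])).reshape(-1,2)
    P=np.c_[n,np.ones(len(n))]*c["depth"].reshape(-1,1)
    return (P@c["R"].T+np.array(c["eye"])).reshape(h,w,3)
def proj(c,P):
    P=np.asarray(P,float).reshape(-1,3); Rm=c["R"].T; t=-Rm@np.array(c["eye"])
    return cv2.projectPoints(P,cv2.Rodrigues(Rm)[0],t,c["intrinsics"],np.array(c["dist_coeffs"]))[0].reshape(-1,2)
def tool():
    o=ctrl.get_obs(); return np.array(o["eef_pos"]),R.from_euler('xyz',o["tool_rot"],degrees=True),o
# yaw here = world direction angle of tool y axis (jaw axis), tool x down
def to(x=None,y=None,z=None,jaw=None):
    p,r,o=tool(); t=np.array([p[0] if x is None else x,p[1] if y is None else y,p[2] if z is None else z])
    M=r.as_matrix(); 
    ty=M[:,1]; cur=np.degrees(np.arctan2(ty[1],ty[0]))
    print("t%.2f"%o["time_s"],"pos",p.round(4),"jaw %.2f"%cur,"tilt %.2f"%np.degrees(np.arccos(-M[2,0])),"w %.4f"%o["grip_width"],"f",np.round(o["ft_force"],1),"j7 %.0f"%o["joint_pos"][6])
    a=cur if jaw is None else cur+((jaw-cur+90)%180-90)
    T=np.array([[0,np.cos(a*np.pi/180),0],[0,np.sin(a*np.pi/180),0],[-1,0,0]],float); T[:,2]=np.cross(T[:,0],T[:,1])
    rv=(r.inv()*R.from_matrix(T)).as_rotvec(degrees=True)
    d=M.T@(t-p)*100
    print("shift cm",d.round(2),"rotvec",rv.round(2),"min rows",int(np.ceil(max(np.linalg.norm(d)/4.17,np.linalg.norm(rv)/7.16))))
    # shift expressed in target (upright) tool axes
E
python3 - <<'E'
from h import *
c=cap("top"); save(c,"topL.png",(60,60,440,310),2.1)
s=cap("side"); save(s,"sideL.png",(100,120,400,300),2.6)
hsv=cv2.cvtColor(c["img"],cv2.COLOR_RGB2HSV); P=cloud(c)
m=((hsv[...,1]<45)&(hsv[...,2]>165)).astype(np.uint8)
n,l,st,ce=cv2.connectedComponentsWithStats(m)
for i in range(1,n):
    if st[i,4]>150:
        q=P[l==i]; print(st[i],ce[i].round(1),np.median(q,0).round(3))
print("table z",np.median(P[300:340,100:200,2]))
E
```

```text
[ 81 197  30  40 329] [ 97.7 215.1] [0.586 0.366 0.027]
[222 244  28  42 193] [237.9 263.7] [0.465 0.036 0.027]
[162 257  35  40 198] [177.4 274.8] [0.44  0.181 0.027]
[288 260  41  21 217] [305.  267.3] [ 0.452 -0.11   0.027]
table z -0.000754495614160855
```

View pics/topL.png

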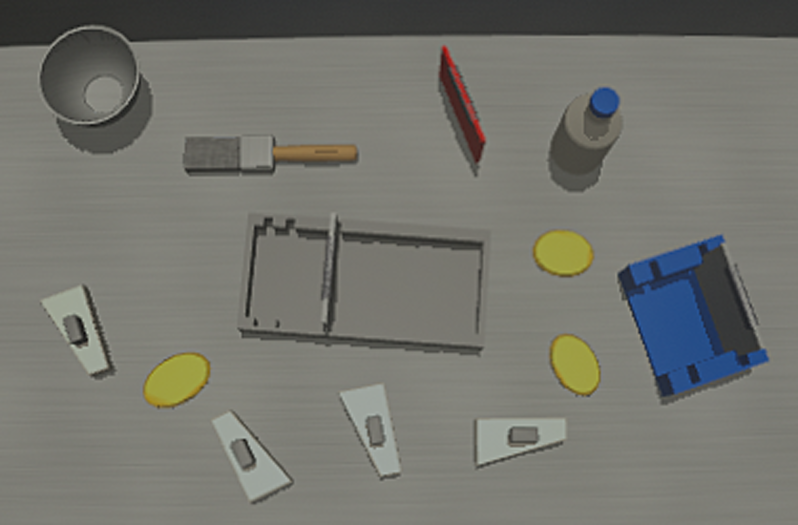

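View pics/sideL.png

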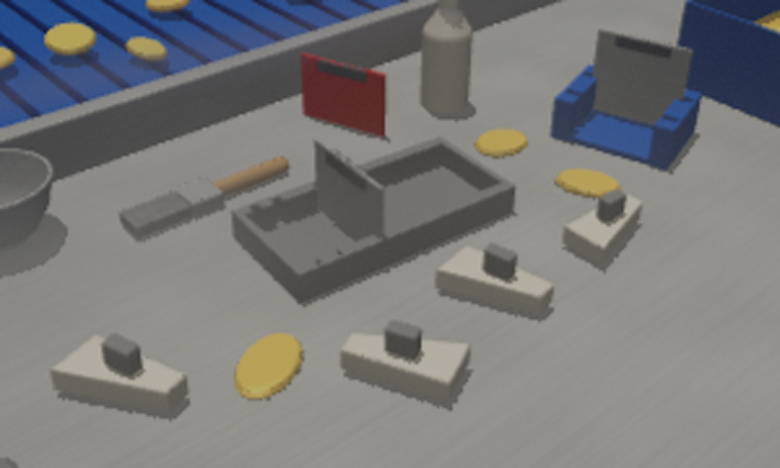

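Four blocks are visible, so the retainer belongs in slot A. Next I'll measure the tray, rack, plates and blocks from the top view.

```bash
python3 - <<'E'
from h import *
c=cap("top"); P=cloud(c); hsv=cv2.cvtColor(c["img"],cv2.COLOR_RGB2HSV); Z=P[...,2]
def win(x0,y0,x1,y1):
    m=np.zeros(Z.shape,bool); m[y0:y1,x0:x1]=1; return m
def rect(m,z,name):
    k,l,st,_=cv2.connectedComponentsWithStats(m.astype(np.uint8),connectivity=8)
    i=1+np.argmax(st[1:,4]); 
    cs=max(cv2.findContours((l==i).astype(np.uint8),cv2.RETR_EXTERNAL,cv2.CHAIN_APPROX_NONE)[0],key=cv2.contourArea).reshape(-1,2)
    X=plane(c,cs,z)[:,:2]
    r=cv2.minAreaRect((X*1000).astype(np.float32)); b=cv2.boxPoints(r)
    print(name,"ctr",np.round(r[0],1),"size",np.round(r[1],1),"ang %.2f"%r[2],b.round(0).tolist())
rect(win(160,150,305,240)&(Z>0.024)&(Z<0.042),0.034,"tray")
rect(win(340,160,440,260)&(Z>0.044)&(Z<0.064),0.054,"rackz")
bl=(hsv[...,0]>95)&(hsv[...,0]<130)&(hsv[...,1]>120)&win(350,160,440,260)
rect(bl&(Z>.04),0.054,"rackblue")
for nm,w in (("spacer",win(190,150,240,240)&(Z>.055)),("ret",win(380,150,440,260)&(Z>.075))):
    q=P[w]; print(nm,len(q),q.min(0).round(3),q.max(0).round(3),np.median(q,0).round(3))
    top=q[q[:,2]>q[:,2].max()-0.012]; r=cv2.minAreaRect((top[:,:2]*1000).astype(np.float32)); print(r)
w=win(60,190,340,305)
g=w&(Z>.046)&(Z<.06)
n,l,st,ce=cv2.connectedComponentsWithStats(g.astype(np.uint8))
for i in range(1,n):
    if st[i,4]>8: q=P[l==i]; print("grip",ce[i].round(1),st[i,4],q.mean(0).round(4))
E
```

```text
tray ctr [626.8  48.8] size [273.7 133.8] ang 84.80 [[548.0, -81.0], [681.0, -94.0], [706.0, 179.0], [573.0, 191.0]]
rackz ctr [ 579.1 -316.5] size [150.9 117.3] ang 16.99 [[490.0, -282.0], [524.0, -395.0], [668.0, -351.0], [634.0, -238.0]]
rackblue ctr [ 519.2 -335.6] size [ 25.1 114.3] ang 16.35 [[491.0, -284.0], [523.0, -394.0], [547.0, -387.0], [515.0, -277.0]]
spacer 246 [0.436 0.017 0.056] [0.69  0.093 1.12 ] [0.625 0.083 0.089]
((436.3842468261719, 16.689807891845703), (0.0, 0.0), 0.0)
ret 511 [ 0.436 -0.367  0.075] [0.643 0.017 1.12 ] [ 0.581 -0.345  0.11 ]
((436.3842468261719, 16.689807891845703), (0.0, 0.0), 0.0)
grip [ 94.5 216.3] 87 [0.5734 0.3682 0.0523]
grip [238.6 264.3] 91 [0.4598 0.0388 0.0527]
grip [309.1 266.6] 95 [ 0.4514 -0.1194  0.0527]
grip [174.6 275.7] 99 [0.4367 0.1823 0.0524]
```

```bash
python3 - <<'E'
from h import *
to(0.60,0.05,0.28,84.8)
to(0.60,0.05,0.28,-95.2+180*0)
p,r,o=tool(); c=cap("wrist"); M=r.as_matrix(); print((M.T@(np.array(c["eye"])-p)).round(3)); print(M.round(2))
E
```

```text
t0.30 pos [ 0.2795 -0.5865  0.2557] jaw -64.51 tilt 0.06 w 0.0854 f [ 0.2 -0.  -0.9] j7 -3
shift cm [ -2.38 -43.66 -56.32] rotvec [3.069e+01 2.000e-02 6.000e-02] min rows 18
t0.30 pos [ 0.2795 -0.5865  0.2557] jaw -64.51 tilt 0.06 w 0.0854 f [ 0.2 -0.  -0.9] j7 -3
shift cm [ -2.38 -43.66 -56.32] rotvec [3.069e+01 2.000e-02 6.000e-02] min rows 18
[-0.118  0.001 -0.069]
[[-0.    0.43 -0.9 ]
 [ 0.   -0.9  -0.43]
 [-1.   -0.    0.  ]]
```

```bash
python3 -m jog '-0.5 0 0 6.2 0 0 100;-0.5 0 0 6.2 0 0 100;-0.5 0 0 6.2 0 0 100;-0.5 0 0 6.2 0 0 100;-0.5 0 0 6.2 0 0 100;0 -3.7 -1.4 0 0 0 100;0 -3.7 -1.4 0 0 0 100;0 -3.7 -1.4 0 0 0 100;0 -3.7 -1.4 0 0 0 100;0 -3.7 -1.4 0 0 0 100;0 -3.7 -1.4 0 0 0 100;0 -3.7 -1.4 0 0 0 100'; python3 -m jog '0 -3.7 -1.4 0 0 0 100;0 -3.7 -1.4 0 0 0 100;0 -3.7 -1.4 0 0 0 100;0 -3.7 -1.4 0 0 0 100;0 -3.7 -1.4 0 0 0 100;0 -3.7 -1.4 0 0 0 100;0 -3.7 -1.4 0 0 0 100;0 -3.7 -1.4 0 0 0 100;0 -3.7 -1.4 0 0 0 100'; python3 - <<'E'
from h import *
to(0.60,0.085,0.28,-95.2)
c=cap("wrist"); save(c,"w1.png")
E
```

```text
time_s: 1.35
eef_pos: [0.4047, -0.3461, 0.2802]
tool_rot: [69.8, 89.4, -118.9]
ft_force: [1.5, -0.4, -0.3]
grip_width: 0.0856
time_s: 2.1
eef_pos: [0.5854, -0.0202, 0.2801]
tool_rot: [110.4, 89.3, -78.5]
ft_force: [1.1, -0.2, -0.4]
grip_width: 0.0853
t2.10 pos [ 0.5854 -0.0202  0.2801] jaw -98.83 tilt 0.72 w 0.0853 f [ 1.1 -0.2 -0.4] j7 -105
shift cm [ -0.12 -10.62   0.17] rotvec [-3.63 -0.23 -0.68] min rows 3
```

```bash
python3 -m jog '0 -3.7 0 -1.2 0 -0.3 100;0 -3.7 0 -1.2 0 -0.3 100;0 -3.4 0 -1.2 0 0 100;0 0 0 0 0 0 100;0 0 0 0 0 0 100'; python3 - <<'E'
from h import *
to(0.60,0.085,0.28,-95.2)
c=cap("wrist"); save(c,"w1b.png",None,1.5)
E
```

```text
time_s: 2.57
eef_pos: [0.6014, 0.0998, 0.2803]
tool_rot: [-128.4, 89.2, 47.8]
ft_force: [0.3, -1.6, -0.5]
grip_width: 0.0855
t2.57 pos [0.6014 0.0998 0.2803] jaw -93.77 tilt 0.83 w 0.0855 f [ 0.3 -1.6 -0.5] j7 -112
shift cm [0.02 1.49 0.04] rotvec [ 1.43 -0.51  0.66] min rows 1
```

View pics/w1b.png

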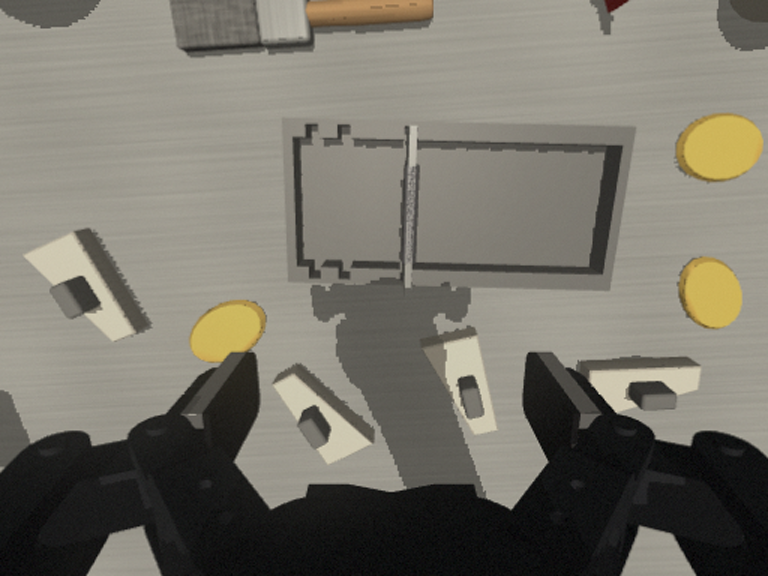

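The wrist view shows the tray spanning about (285-635,120-290) in the enlarged picture. The spacer stands at (410,205), with empty slots B and C at (345,130) and (312,130). I'll measure the tray, spacer and blocks from this view.

```bash
cat >> h.py <<'E'
def rect(c,m,z,name):
    k,l,st,_=cv2.connectedComponentsWithStats(m.astype(np.uint8),connectivity=8)
    i=1+np.argmax(st[1:,4]); 
    cs=max(cv2.findContours((l==i).astype(np.uint8),cv2.RETR_EXTERNAL,cv2.CHAIN_APPROX_NONE)[0],key=cv2.contourArea).reshape(-1,2)
    X=plane(c,cs,z)[:,:2]
    r=cv2.minAreaRect((X*1000).astype(np.float32))
    print(name,"px",cs.mean(0).round(0),"ctr",np.round(r[0],1),"size",np.round(r[1],1),"ang %.2f"%r[2]); return r,X
def xywin(P,x0,x1,y0,y1,z0,z1):
    return (P[...,0]>x0)&(P[...,0]<x1)&(P[...,1]>y0)&(P[...,1]<y1)&(P[...,2]>z0)&(P[...,2]<z1)
def blocks(c,P=None,xr=(0.3,0.95),yr=(-.6,.6),zb=0.0):
    P=cloud(c) if P is None else P
    w=xywin(P,*xr,*yr,zb+.021,zb+.034)
    hsv=cv2.cvtColor(c["img"],cv2.COLOR_RGB2HSV)
    w2=xywin(P,*xr,*yr,zb+.042,zb+.062)
    n,l,st,ce=cv2.connectedComponentsWithStats(w2.astype(np.uint8))
    for i in range(1,n):
        if st[i,4]<25: continue
        cs=np.argwhere(l==i)[:,::-1]
        q=P[l==i]; top=q[q[:,2]>np.percentile(q[:,2],60)-.004]
        r=cv2.minAreaRect((top[:,:2]*1000).astype(np.float32))
        near=w&(np.hypot(P[...,0]-r[0][0]/1000,P[...,1]-r[0][1]/1000)<.075)
        b=P[near][:,:2]*1000
        if len(b)<50: continue
        a=r[2] if r[1][0]>r[1][1] else r[2]+90
        # white outline
        print("grip px",ce[i].round(0),"ctr",np.round(r[0],1),"z %.4f"%np.median(top[:,2]),"size",np.round(r[1],1),"long ang %.1f"%a,end=' ')
        u=np.array([np.cos(np.radians(a)),np.sin(np.radians(a))]); v=np.array([-u[1],u[0]])
        s=(b-np.array(r[0]))@u; t=(b-np.array(r[0]))@v
        wp=np.ptp(t[(s>35)]) if (s>35).sum()>3 else 0; wn=np.ptp(t[(s<-35)]) if (s<-35).sum()>3 else 0
        print("width at + %.0f at - %.0f"%(wp,wn),"s",s.min().round(),s.max().round(),"t",t.min().round(),t.max().round())
E
python3 - <<'E'
from h import *
c=cap("wrist"); P=cloud(c)
for n,cc in (("wrist",c),("top",cap("top"))):
    P=cloud(cc)
    r,X=rect(cc,xywin(P,.5,.75,-.12,.22,.026,.042),.034,n+" tray")
    q=P[xywin(P,.55,.72,.05,.12,.066,.1)]; print(np.percentile(q,[1,50,99],axis=0).round(4)); 
    print(cv2.minAreaRect((q[q[:,2]>.083][:,:2]*1000).astype(np.float32)))
    if n=="wrist": blocks(cc,P)
E
```

```text
wrist tray px [300. 134.] ctr [626.7  49.4] size [273.  132.1] ang 84.78
[[0.5737 0.0784 0.0747]
 [0.6342 0.0855 0.0902]
 [0.6877 0.0928 0.0919]]
((630.225830078125, 85.70568084716797), (10.006545066833496, 117.56723022460938), 84.80158996582031)
grip px [ 48. 198.] ctr [574.2 369.8] z 0.0539 size [29.7 17. ] long ang 22.1 width at + 52 at - 30 s -51.0 51.0 t -22.0 30.0
grip px [316. 266.] ctr [460.3  39.7] z 0.0541 size [29.4 15.7] long ang 11.1 width at + 51 at - 27 s -50.0 50.0 t -19.0 32.0
grip px [438. 265.] ctr [ 452.  -118.8] z 0.0539 size [29.4 16.7] long ang 88.7 width at + 28 at - 28 s -51.0 50.0 t -20.0 24.0
grip px [210. 286.] ctr [438.3 182. ] z 0.0540 size [29.7 15.7] long ang 26.4 width at + 28 at - 52 s -51.0 50.0 t -31.0 20.0
top tray px [270. 192.] ctr [621.8  -7.9] size [159.6 132.8] ang 84.71Traceback (most recent call last):
  File "<stdin>", line 6, in <module>
    return _quantile_unchecked(
        a, q, axis, out, overwrite_input, method, keepdims, weights)
    return _ureduce(a,
                    func=_quantile_ureduce_func,
    ...<5 lines>...
                    overwrite_input=overwrite_input,
                    method=method)
    r = func(a, **kwargs)
    result = _quantile(arr,
                       quantiles=q,
    ...<2 lines>...
                       out=out,
                       weights=wgt)
    slices_having_nans = np.isnan(arr[-1, ...])
                                  ~~~^^^^^^^^^
IndexError: index -1 is out of bounds for axis 0 with size 0
```

The tray measures (0.6267, 0.0494) with yaw −5.2°, size 273×132 as given. The spacer hem is at (0.630, 0.0857), 10 mm thick, with its top at 0.091. That agrees with slot A. Moving to it now.

```bash
python3 - <<'E'
from h import *
to(0.630,0.0857,0.15,-95.2)
E
python3 -m jog '0 1.4 -2.7 1.4 -0.5 0.7 100;4 0 0 0 0 0 100;4 0 0 0 0 0 100;4 0 0 0 0 0 100;0 0 0 0 0 0 100;0 0 0 0 0 0 100'; python3 - <<'E'
from h import *
to(0.630,0.0857,0.088,-95.2)
E
```

```text
t2.72 pos [0.6013 0.098  0.2804] jaw -93.96 tilt 0.83 w 0.0856 f [-0.  -0.4  0.5] j7 -112
shift cm [13.06  1.18 -2.83] rotvec [ 1.24 -0.51  0.65] min rows 4
time_s: 3.22
eef_pos: [0.6319, 0.0669, 0.1611]
tool_rot: [141.3, 89.3, -45.1]
ft_force: [1.3, 0.7, 1.2]
grip_width: 0.0854
t3.22 pos [0.6319 0.0669 0.1611] jaw -96.47 tilt 0.71 w 0.0854 f [1.3 0.7 1.2] j7 -114
shift cm [ 7.29 -1.9   0.47] rotvec [-1.27 -0.55 -0.45] min rows 2
```

```bash
python3 -m jog '0 -1 0.2 -0.6 -0.3 -0.2 100;0 -0.9 0.2 -0.6 -0.2 -0.2 100;0 0 0 0 0 0 100;0 0 0 0 0 0 100'; python3 - <<'E'
from h import *
to(0.630,0.0857,0.088,-95.2)
E
```

```text
time_s: 3.55
eef_pos: [0.6332, 0.0853, 0.1681]
tool_rot: [-176.6, 89.5, -2.1]
ft_force: [-0.6, 0.4, 0.3]
grip_width: 0.0859
t3.55 pos [0.6332 0.0853 0.1681] jaw -95.44 tilt 0.47 w 0.0859 f [-0.6  0.4  0.3] j7 -114
shift cm [ 8.01 -0.    0.39] rotvec [-0.24 -0.47  0.03] min rows 2
```

```bash
python3 -m jog '1.5 0 0.3 -0.2 -0.4 0 100;1.5 0 0 0 0 0 100;1.5 0 0 0 0 0 100;0 0 0 0 0 0 100;0 0 0 0 0 0 100'; python3 - <<'E'
from h import *
to(0.630,0.0857,0.088,-95.2)
E
```

```text
time_s: 3.97
eef_pos: [0.6349, 0.0894, 0.1279]
tool_rot: [-162.3, 89.1, 12.8]
ft_force: [-0.1, 0.3, 0.9]
grip_width: 0.0854
t3.97 pos [0.6349 0.0894 0.1279] jaw -94.98 tilt 0.88 w 0.0854 f [-0.1  0.3  0.9] j7 -115
shift cm [3.99 0.43 0.52] rotvec [ 0.22 -0.84  0.27] min rows 1
```

```bash
python3 -m jog '0.8 0.4 0.5 0.2 -0.8 0.3 100;0.8 0 0 0 0 0 100;0.5 0 0 0 0 0 100;0 0 0 0 0 0 100;0 0 0 0 0 0 100'; python3 - <<'E'
from h import *
to(0.630,0.0857,0.088,-95.2)
E
```

```text
time_s: 4.38
eef_pos: [0.63, 0.0856, 0.1065]
tool_rot: [154.0, 89.9, -31.2]
ft_force: [0.0, 0.4, 0.3]
grip_width: 0.0852
t4.38 pos [0.63   0.0856 0.1065] jaw -95.20 tilt 0.10 w 0.0852 f [0.  0.4 0.3] j7 -115
shift cm [ 1.85 -0.01  0.01] rotvec [ 0.   -0.09 -0.04] min rows 1
```

```bash
python3 -m jog '0.9 0 0 0 0 0 100;0.9 0 0 0 0 0 100;0 0 0 0 0 0 100;0 0 0 0 0 0 100'; python3 - <<'E'
from h import *
to(0.630,0.0857,0.088,-95.2)
E
```

```text
time_s: 4.72
eef_pos: [0.6308, 0.0856, 0.0873]
tool_rot: [173.1, 89.8, -12.1]
ft_force: [-0.4, -0.2, -0.2]
grip_width: 0.0853
t4.72 pos [0.6308 0.0856 0.0873] jaw -95.22 tilt 0.17 w 0.0853 f [-0.4 -0.2 -0.2] j7 -116
shift cm [-0.07 -0.    0.08] rotvec [-0.02 -0.17 -0.02] min rows 1
```

```bash
python3 -m jog '0 0 0 0 0 0 0;0 0 0 0 0 0 0;0 0 0 0 0 0 0;0 0 0 0 0 0 0;0 0 0 0 0 0 0;0 0 0 0 0 0 0;0 0 0 0 0 0 0;0 0 0 0 0 0 0' 60; python3 - <<'E'
from h import *
to(0.630,0.0857,0.088,-95.2)
E
```

```text
time_s: 5.38
eef_pos: [0.6312, 0.0861, 0.0879]
tool_rot: [-177.3, 89.8, -2.5]
ft_force: [-1.1, -0.9, -1.2]
grip_width: 0.009
t5.38 pos [0.6312 0.0861 0.0879] jaw -95.20 tilt 0.23 w 0.0090 f [-1.1 -0.9 -1.2] j7 -116
shift cm [-0.01  0.05  0.12] rotvec [ 0.   -0.23  0.01] min rows 1
```

```bash
python3 -m jog '-1 0 0 0 0 0 0;-1 0 0.1 0 -0.1 0 0;-1 0 0 0 0 0 0;-1.5 0 0 0 0 0 0;-1.5 0 0 0 0 0 0;-2 0 0 0 0 0 0;-2 0 0 0 0 0 0;-2 0 0 0 0 0 0;-2 0 0 0 0 0 0;-2 0 0 0 0 0 0;0 0 0 0 0 0 0'; python3 - <<'E'
from h import *
to(0.50,-0.25,0.27,-73)
c=cap("wrist"); save(c,"w2.png")
c=cap("side"); save(c,"s2.png")
E
```

```text
time_s: 6.3
eef_pos: [0.6275, 0.0857, 0.263]
tool_rot: [151.7, 89.9, -33.4]
ft_force: [0.8, 0.3, 0.5]
grip_width: 0.0085
t6.30 pos [0.6275 0.0857 0.263 ] jaw -95.19 tilt 0.07 w 0.0085 f [0.8 0.3 0.5] j7 -112
shift cm [-0.69 34.58  9.66] rotvec [-22.19  -0.05  -0.04] min rows 9
```

View pics/w2.png

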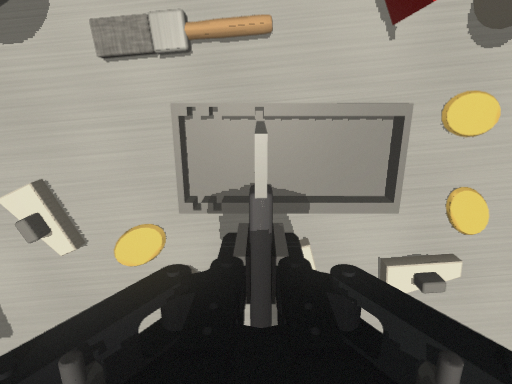

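View pics/s2.png

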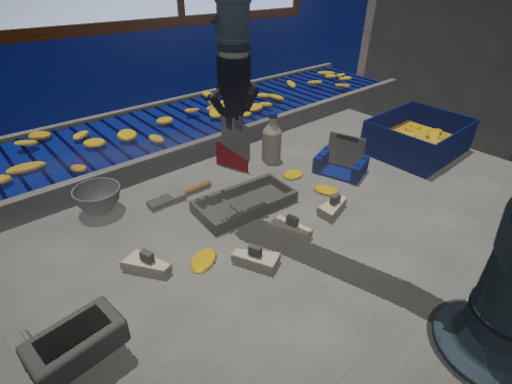

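The spacer is out of the tray and held square; the tray and its slots are clear. Next I'll carry it toward the rack and measure the rack from close by.

```bash
python3 -m jog '0 2 0.6 0 0 0 0;0 3 0.9 0 0 0 0;0 3.5 1 0 0 0 0;0 3.5 1 0 0 0 0;0 3.5 1 0 0 0 0;0 3.5 1 0 0 0 0;0 3.5 1 0 0 0 0;0 3.5 1 0 0 0 0;0 3 0.9 0 0 0 0;0 2 0.6 0 0 0 0;0 1 0.3 0 0 0 0;0 0 0 0 0 0 0'; python3 -m jog '0 0 0 -4 0 0 0;0 0 0 -5 0 0 0;0 0 0 -5 0 0 0;0 0 0 -4 0 0 0;0 0 0 -3 0 0 0;0 0 0 0 0 0 0;0 0 0 0 0 0 0';python3 - <<'E'
from h import *
to(0.50,-0.25,0.27,-73)
c=cap("wrist"); save(c,"w3.png",None,1.5)
E
```

```text
time_s: 7.4
eef_pos: [0.4825, -0.232, 0.2342]
tool_rot: [-9.2, 87.1, 166.1]
ft_force: [0.3, -0.1, -1.4]
grip_width: 0.0088
time_s: 7.98
eef_pos: [0.4829, -0.2175, 0.2266]
tool_rot: [-40.6, 86.3, 157.5]
ft_force: [-0.2, 0.2, -1.2]
grip_width: 0.0091
t7.98 pos [ 0.4829 -0.2175  0.2266] jaw -72.00 tilt 3.72 w 0.0091 f [-0.2  0.2 -1.2] j7 -55
shift cm [-4.52  3.43 -0.4 ] rotvec [1.06 2.85 2.39] min rows 2
```

View pics/w3.png

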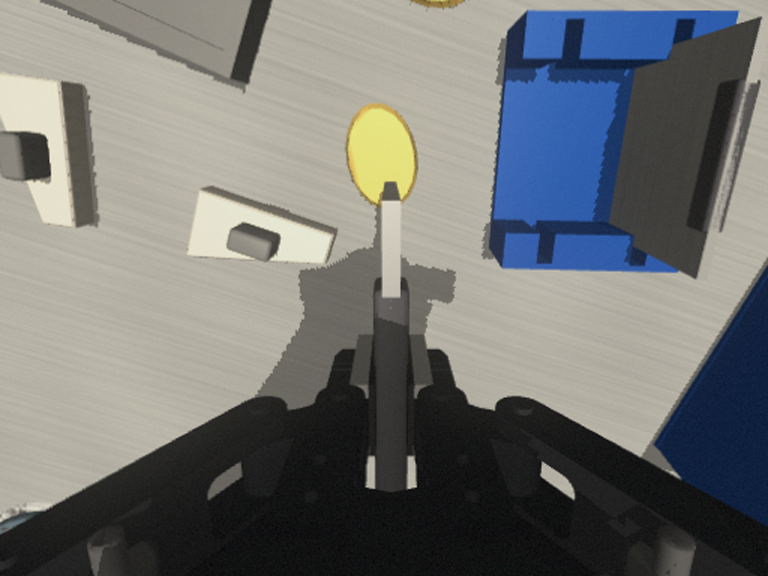

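Slot +30 of the rack shows as dark notches at (573,42) and (546,245) in the enlarged picture. The retainer is in the far slot at (720,150).

```bash
python3 - <<'E'
from h import *
c=cap("wrist"); P=cloud(c); hsv=cv2.cvtColor(c["img"],cv2.COLOR_RGB2HSV)
bl=(hsv[...,0]>100)&(hsv[...,0]<125)&(hsv[...,1]>130)
top=bl&xywin(P,.45,.75,-.42,-.2,.047,.060)
n,l,st,ce=cv2.connectedComponentsWithStats(top.astype(np.uint8))
for i in range(1,n):
    if st[i,4]>60:
        q=P[l==i]; print(ce[i].round(),st[i,4],q[:,2].mean().round(4),cv2.minAreaRect((q[:,:2]*1000).astype(np.float32)))
# edges: outer line of left edge via image row sampling with notch gray values
g=c["img"].astype(int).sum(2)
for row in (18,24,30,36): print(row,[(u,g[row,u]) for u in range(366,402,2)])
for row in (155,162,168): print(row,[(u,g[row,u]) for u in range(350,384,2)])
t=cap("top");r,X=rect(t,xywin(cloud(t),.45,.75,-.45,-.2,.044,.064),.054,"rack top")
E
```

```text
[411.  22.] 3543 0.054 ((639.8946533203125, -299.302734375), (24.04077911376953, 114.48379516601562), 17.62014389038086)
[385. 168.] 2179 0.054 ((519.8646240234375, -335.843017578125), (23.981218338012695, 112.84440612792969), 17.23049545288086)
18 [(366, np.int64(349)), (368, np.int64(349)), (370, np.int64(351)), (372, np.int64(346)), (374, np.int64(352)), (376, np.int64(349)), (378, np.int64(155)), (380, np.int64(127)), (382, np.int64(134)), (384, np.int64(129)), (386, np.int64(124)), (388, np.int64(129)), (390, np.int64(315)), (392, np.int64(341)), (394, np.int64(334)), (396, np.int64(339)), (398, np.int64(344)), (400, np.int64(338))]
24 [(366, np.int64(354)), (368, np.int64(352)), (370, np.int64(347)), (372, np.int64(346)), (374, np.int64(351)), (376, np.int64(295)), (378, np.int64(136)), (380, np.int64(128)), (382, np.int64(132)), (384, np.int64(130)), (386, np.int64(127)), (388, np.int64(162)), (390, np.int64(337)), (392, np.int64(340)), (394, np.int64(334)), (396, np.int64(334)), (398, np.int64(335)), (400, np.int64(332))]
30 [(366, np.int64(346)), (368, np.int64(349)), (370, 
[... 1255 characters left out ...]
145)), (362, np.int64(151)), (364, np.int64(146)), (366, np.int64(146)), (368, np.int64(148)), (370, np.int64(290)), (372, np.int64(309)), (374, np.int64(318)), (376, np.int64(314)), (378, np.int64(317)), (380, np.int64(317)), (382, np.int64(310))]
168 [(350, np.int64(322)), (352, np.int64(321)), (354, np.int64(319)), (356, np.int64(320)), (358, np.int64(315)), (360, np.int64(154)), (362, np.int64(154)), (364, np.int64(149)), (366, np.int64(152)), (368, np.int64(161)), (370, np.int64(315)), (372, np.int64(317)), (374, np.int64(321)), (376, np.int64(313)), (378, np.int64(307)), (380, np.int64(314)), (382, np.int64(316))]
rack top px [384. 185.] ctr [ 623.6 -303. ] size [ 56.9 115.7] ang 15.67
```

```bash
python3 - <<'E'
from h import *
c=cap("wrist")
X=plane(c,[[383.5,18],[382.7,24],[382,30],[381.5,36],[364.5,162],[364.5,168]],.054); print(X.round(4))
a=X[:4,:2].mean(0); b=X[4:,:2].mean(0); d=a-b; print(np.degrees(np.arctan2(d[1],d[0])))
ctr=np.array([.5799,-.3176]); th=np.radians(17.0); u=np.array([np.cos(th),np.sin(th)]); v=np.array([-u[1],u[0]])
print("rack frame",((X[:,:2]-ctr)@np.c_[u,v]).round(4)); print("slot",ctr+.03*v)
to(*(ctr+.03*v),.24,-73)
# held plate: points between top & bottom
P=cloud(c); save(c,"w4.png")
p,r,o=tool(); q=(P-p)@r.as_matrix()   # tool frame
m=(np.abs(q[...,1])<.02)&(np.abs(q[...,2])<.075)&(q[...,0]>-.01)&(q[...,0]<.1)
print(m.sum(),np.percentile(q[m],[1,10,50,90,99],axis=0).round(4))
far=m&(q[...,2]<-.04); print(np.percentile(q[far],[2,50,98],axis=0).round(4))
E
```

```text
[[ 0.6351 -0.2719  0.054 ]
 [ 0.6308 -0.2732  0.054 ]
 [ 0.6265 -0.2746  0.054 ]
 [ 0.6222 -0.2762  0.054 ]
 [ 0.5162 -0.3086  0.054 ]
 [ 0.5106 -0.3111  0.054 ]]
17.260880185937364
rack frame [[ 0.0662  0.0275]
 [ 0.0617  0.0275]
 [ 0.0572  0.0275]
 [ 0.0526  0.0272]
 [-0.0583  0.0273]
 [-0.0643  0.0265]]
slot [ 0.57112885 -0.28891086]
t8.18 pos [ 0.4826 -0.2192  0.2271] jaw -72.08 tilt 3.66 w 0.0089 f [ 0.2 -1.  -1.7] j7 -55
shift cm [-1.98  9.29 -6.19] rotvec [0.97 2.84 2.31] min rows 3
5388 [[-0.0088 -0.0163 -0.0578]
 [-0.0034 -0.0071 -0.0449]
 [-0.0021  0.0005 -0.0109]
 [ 0.0092  0.0085  0.0177]
 [ 0.0303  0.0176  0.0299]]
[[-0.0035 -0.0018 -0.0579]
 [-0.0022  0.0004 -0.0516]
 [ 0.0675  0.0028 -0.0406]]
```

```bash
python3 - <<'E'
from h import *
c=cap("wrist"); save(c,"w5.png",(320,0,512,190),4)
ctr=np.array([.5799,-.3176]); th=np.radians(17.1); u=np.array([np.cos(th),np.sin(th)]); v=np.array([-u[1],u[0]])
# sample along rack y at given rack x
for xr in (.061,.066,-.06,-.066):
    ys=np.arange(.065,-.065,-.001); W=np.array([[*(ctr+xr*u+y*v),.054] for y in ys]); uv=proj(c,W).astype(np.float32)
    s=cv2.remap(c["img"],uv[:,0].reshape(1,-1),uv[:,1].reshape(1,-1),cv2.INTER_LINEAR)[0]
    print(xr," ".join(f"{int(round(y*1000))}:{int(p[2])}" for y,p in zip(ys,s)))
P=cloud(c); q=P[xywin(P,.48,.7,-.42,-.29,.108,.125)]; print(len(q)); 
if len(q)>20:
  r=cv2.minAreaRect((q[:,:2]*1000).astype(np.float32)); print(r,(np.array(r[0])/1000-ctr)@np.c_[u,v],q[:,2].max())
t=cap("top"); q=cloud(t); q=q[xywin(q,.48,.7,-.42,-.29,.108,.125)]; r=cv2.minAreaRect((q[:,:2]*1000).astype(np.float32)); print(r,(np.array(r[0])/1000-ctr)@np.c_[u,v],len(q))
E
```

```text
0.061 65:67 64:68 63:68 62:67 61:68 60:68 59:67 58:67 57:101 56:169 55:185 54:185 53:185 52:185 51:184 50:183 49:184 48:184 47:184 46:184 45:184 44:183 43:183 42:182 41:182 40:182 39:182 38:182 37:181 36:183 35:150 34:86 33:67 32:65 31:66 30:66 29:65 28:65 27:66 26:65 25:99 24:163 23:179 22:179 21:179 20:179 19:178 18:177 17:178 16:178 15:179 14:177 13:177 12:177 11:178 10:177 9:177 8:178 7:177 6:178 5:177 4:176 3:176 2:175 1:174 0:174 -1:175 -2:175 -3:175 -4:175 -5:175 -6:174 -7:177 -8:176 -9:175 -10:173 -11:173 -12:173 -13:174 -14:175 -15:175 -16:174 -17:173 -18:174 -19:173 -20:173 -21:173 -22:172 -23:171 -24:171 -25:153 -26:95 -27:62 -28:62 -29:61 -30:61 -31:61 -32:61 -33:63 -34:62 -35:61 -36:67 -37:65 -38:60 -39:61 -40:63 -41:60 -42:60 -43:60 -44:58 -45:59 -46:59 -47:57 -48:62 -49:60 -50:61 -51:61 -52:60 -53:60 -54:59 -55:59 -56:59 -57:58 -58:59 -59:60 -60:60 -61:61 -62:58 -63:60 -64:58
0.066 65:100 64:72 63:68 62:67 61:66 60:67 59:67 58:68 57:86 56:183 55:186 54:185 53:184 52:185 51:185 50:184 49:184 48:183 47:183 46:184 45:184 44:184 43:184 42:183 41:182 40:182 39:182 38:181 37
[... 2131 characters left out ...]
 -10:168 -11:168 -12:169 -13:169 -14:168 -15:168 -16:168 -17:168 -18:168 -19:168 -20:168 -21:168 -22:163 -23:118 -24:101 -25:103 -26:83 -27:70 -28:66 -29:65 -30:66 -31:66 -32:65 -33:66 -34:64 -35:77 -36:123 -37:164 -38:168 -39:168 -40:168 -41:168 -42:146 -43:110 -44:79 -45:68 -46:63 -47:61 -48:61 -49:63 -50:62 -51:60 -52:62 -53:61 -54:60 -55:61 -56:61 -57:61 -58:62 -59:61 -60:60 -61:61 -62:60 -63:61 -64:60
3550
((588.690185546875, -346.3052062988281), (118.27860260009766, 11.851579666137695), 16.920137405395508) [-3.88902515e-05 -3.00209047e-02] 0.1207425824330427
((627.7709350585938, -334.2841491699219), (31.5047607421875, 9.565641403198242), 10.481043815612793) [ 0.04084889 -0.03002258] 45
```

View pics/w5.png

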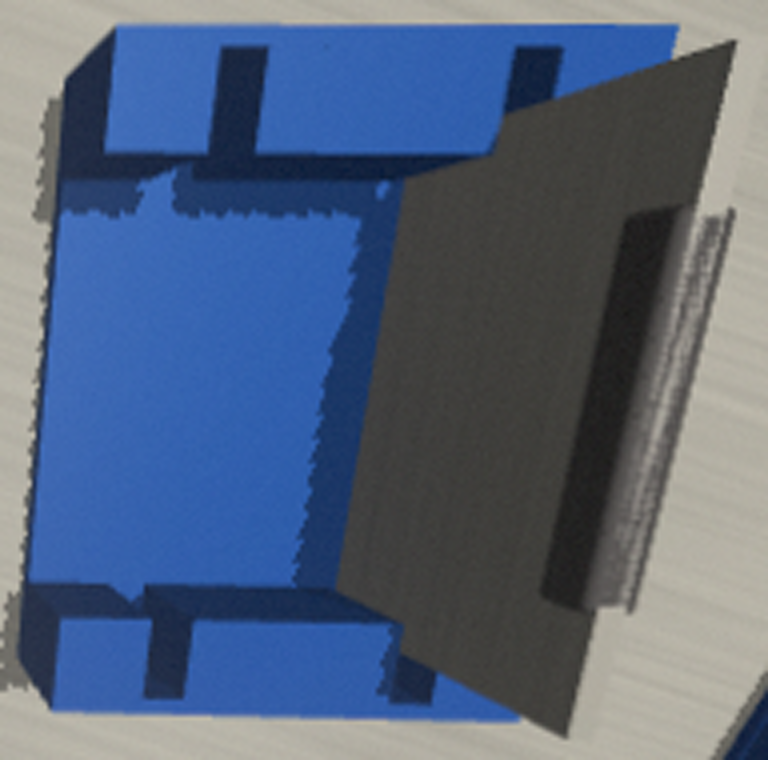

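Slot edges lie at +34.6 and +24.7 mm in the rack frame, and the retainer at −30.0 mm, so the rack pose holds: (0.580, −0.318), 17°. I'll move the spacer above slot +30.

```bash
python3 -m jog '0 1 -0.7 1 2.4 2 0;0 1.5 -1 0 0.4 0.3 0;0 1.8 -1.2 0 0 0 0;0 1.8 -1.2 0 0 0 0;0 1.5 -1 0 0 0 0;0 1 -0.7 0 0 0 0;0 0 0 0 0 0 0;0 0 0 0 0 0 0;0 0 0 0 0 0 0'; python3 - <<'E'
from h import *
to(.572,-.289,.2,-73)
E
```

```text
time_s: 9.03
eef_pos: [0.5636, -0.289, 0.2259]
tool_rot: [51.9, 89.9, -111.6]
ft_force: [0.5, 0.5, -1.8]
grip_width: 0.0091
t9.03 pos [ 0.5636 -0.289   0.2259] jaw -73.50 tilt 0.12 w 0.0091 f [ 0.5  0.5 -1.8] j7 -54
shift cm [ 2.59  0.23 -0.81] rotvec [-0.5   0.07 -0.09] min rows 1
```

```bash
python3 -m jog '0 0.2 -0.8 -0.5 0 0 0;1.5 0 0 0 0 0 0;1.5 0 0 0 0 0 0;1.5 0 0 0 0 0 0;1 0 0 0 0 0 0;0 0 0 0 0 0 0;0 0 0 0 0 0 0;0 0 0 0 0 0 0'; python3 - <<'E'
from h import *
to(.572,-.289,.145,-73)
E
```

```text
time_s: 9.7
eef_pos: [0.5727, -0.2838, 0.1714]
tool_rot: [124.4, 89.9, -38.3]
ft_force: [-0.7, 0.6, -1.1]
grip_width: 0.0089
t9.70 pos [ 0.5727 -0.2838  0.1714] jaw -72.63 tilt 0.09 w 0.0089 f [-0.7  0.6 -1.1] j7 -54
shift cm [2.64 0.47 0.22] rotvec [ 0.37 -0.05 -0.08] min rows 1
```

```bash
python3 -m jog '0.8 0.5 0.2 0.4 0 0 0;0.8 0 0 0 0 0 0;0.6 0 0 0 0 0 0;0 0 0 0 0 0 0;0 0 0 0 0 0 0;0 0 0 0 0 0 0'; python3 - <<'E'
from h import *
to(.572,-.289,.142,-73)
E
```

```text
time_s: 10.2
eef_pos: [0.5739, -0.291, 0.1501]
tool_rot: [132.2, 89.6, -30.9]
ft_force: [0.1, 0.2, -2.1]
grip_width: 0.0089
t10.20 pos [ 0.5739 -0.291   0.1501] jaw -73.12 tilt 0.38 w 0.0089 f [ 0.1  0.2 -2.1] j7 -54
shift cm [ 0.81 -0.25  0.13] rotvec [-0.12 -0.26 -0.28] min rows 1
```

```bash
python3 -m jog '0.2 -0.2 0.1 -0.1 -0.2 -0.3 0;0 0 0 0 0 0 0;0 0 0 0 0 0 0;0 0 0 0 0 0 0'; python3 - <<'E'
from h import *
to(.572,-.289,.142,-73)
c=cap("wrist"); save(c,"w6.png",None,1.5)
E
```

```text
time_s: 10.53
eef_pos: [0.5727, -0.2893, 0.1485]
tool_rot: [-169.7, 89.9, 27.3]
ft_force: [0.7, -0.2, -0.6]
grip_width: 0.0091
t10.53 pos [ 0.5727 -0.2893  0.1485] jaw -73.00 tilt 0.09 w 0.0091 f [ 0.7 -0.2 -0.6] j7 -54
shift cm [ 0.65 -0.05  0.06] rotvec [-0.   -0.08  0.02] min rows 1
```

View pics/w6.png

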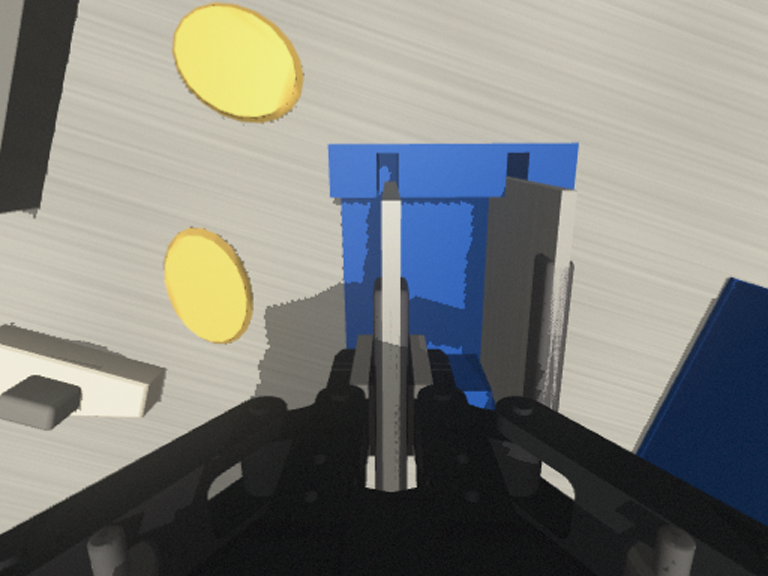

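The plate at column 391 sits about 1 mm right of the notch centre at (388,170). I'll nudge it and go down slowly.

```bash
python3 -m jog '0.4 -0.1 0.1 0 0 0 0;0.5 0 0 0 0 0 0;0.5 0 0 0 0 0 0;0 0 0 0 0 0 0;0 0 0 0 0 0 0'; python3 - <<'E'
from h import *
to(.572,-.2885,.09,-73)
E
```

```text
time_s: 11.0
eef_pos: [0.5716, -0.2886, 0.1334]
tool_rot: [169.9, 89.9, 6.9]
ft_force: [-0.2, 0.5, -1.5]
grip_width: 0.0085
t11.00 pos [ 0.5716 -0.2886  0.1334] jaw -72.99 tilt 0.13 w 0.0085 f [-0.2  0.5 -1.5] j7 -54
shift cm [ 4.34  0.   -0.03] rotvec [ 0.01 -0.13 -0.02] min rows 2
```

```bash
python3 -m jog '0.7 0 0 0 0 0 0;0.7 0 0 0 0 0 0;0.7 0 0 0 0 0 0;0 0 0 0 0 0 0;0 0 0 0 0 0 0'; python3 - <<'E'
from h import *
to(.572,-.2885,.09,-73)
E
```

```text
time_s: 11.42
eef_pos: [0.5713, -0.2884, 0.1094]
tool_rot: [-160.8, 89.9, 36.2]
ft_force: [0.3, 0.0, -1.2]
grip_width: 0.0088
t11.42 pos [ 0.5713 -0.2884  0.1094] jaw -72.99 tilt 0.08 w 0.0088 f [ 0.3  0.  -1.2] j7 -55
shift cm [ 1.94  0.03 -0.06] rotvec [ 0.01 -0.08  0.03] min rows 1
```

```bash
python3 -m jog '0.7 0 0 0 0 0 0;0.7 0 0 0 0 0 0;0.4 0 0 0 0 0 0;0 0 0 0 0 0 0;0 0 0 0 0 0 0'; python3 - <<'E'
from h import *
to(.572,-.2885,.09,-73)
E
```

```text
time_s: 11.83
eef_pos: [0.5718, -0.2886, 0.0898]
tool_rot: [178.1, 89.9, 15.1]
ft_force: [-0.9, 0.3, 1.9]
grip_width: 0.0089
t11.83 pos [ 0.5718 -0.2886  0.0898] jaw -73.00 tilt 0.11 w 0.0089 f [-0.9  0.3  1.9] j7 -55
shift cm [-0.02 -0.01 -0.03] rotvec [ 0.   -0.11 -0.  ] min rows 1
```

Contact with the floor (force turned positive). Opening partly, then rising straight up.

```bash
python3 -m jog '0.1 0 0 0 0 0 0;0 0 0 0 0 0 35;0 0 0 0 0 0 35;0 0 0 0 0 0 35;0 0 0 0 0 0 35;-1 0 0 0 0 0 35;-1.5 0 0 0 0 0 35;-2 0 0 0 0 0 35;-3 0 0 0 0 0 35;-3 0 0 0 0 0 35;-3 0 0 0 0 0 100;0 0 0 0 0 0 100' ; python3 - <<'E'
from h import *
to(.52,-.22,.28,-73)
c=cap("wrist"); save(c,"w7.png",None,1.5); P=cloud(c)
q=P[xywin(P,.48,.7,-.33,-.26,.07,.125)]; print(len(q),q[:,2].max())
q=q[q[:,2]>.082]; r=cv2.minAreaRect((q[:,:2]*1000).astype(np.float32)); print(r)
ctr=np.array([.580,-.318]); th=np.radians(17.0); u=np.array([np.cos(th),np.sin(th)]); v=np.array([-u[1],u[0]])
print((np.array(r[0])/1000-ctr)@np.c_[u,v],np.percentile(q[:,2],[5,50,95]))
E
```

```text
time_s: 12.83
eef_pos: [0.5716, -0.2883, 0.2332]
tool_rot: [-170.9, 89.9, 26.1]
ft_force: [1.2, -0.4, 1.1]
grip_width: 0.0534
t12.83 pos [ 0.5716 -0.2883  0.2332] jaw -72.96 tilt 0.11 w 0.0534 f [ 1.2 -0.4  1.1] j7 -53
shift cm [-4.69 -8.04  2.92] rotvec [ 0.04 -0.11  0.02] min rows 3
1313 0.12011712236314584
((583.8284301757812, -292.7767333984375), (56.5731086730957, 133.59841918945312), 80.34407806396484)
[0.01103572 0.02300181] [0.09054025 0.09237945 0.11037832]
```

View pics/w7.png

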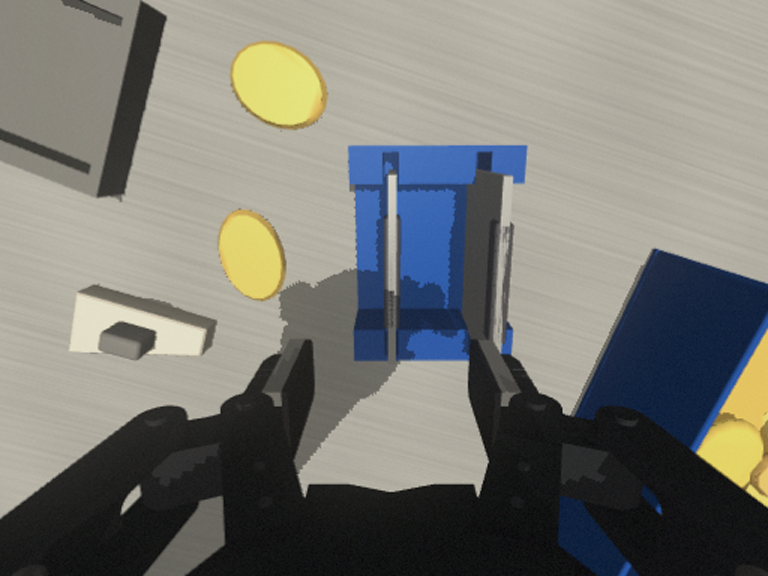

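The spacer stands at slot +30 with its top at 0.0924 m, so it is fully down. The retainer is untouched.

I'll grip the blocks across the 30 mm length of their grips, with the jaws along the block. That way the fingers don't foul the neighbouring grips. First is the block at (237,264), with yaw about 11°.

```bash
python3 -m jog '-1 0 0 -6 0 0 100;0 0 0 -7 0 0 100;0 0 0 -7 0 0 100;0 0 0 -7 0 0 100;0 0 0 -7 0 0 100;0 0 0 -7 0 0 100;0 0 0 -7 0 0 100;0 0 0 -7 0 0 100;0 0 0 -7 0 0 100;0 0 0 -7 0 0 100;0 0 0 -7 0 0 100;0 0 0 -7 0 0 100'; python3 - <<'E'
from h import *
to(.46,-.04,.25,11)
E
```

```text
time_s: 13.88
eef_pos: [0.5649, -0.285, 0.2362]
tool_rot: [-128.2, 89.2, 153.9]
ft_force: [0.4, 0.0, 0.3]
grip_width: 0.0852
t13.88 pos [ 0.5649 -0.285   0.2362] jaw 12.12 tilt 0.77 w 0.0852 f [0.4 0.  0.3] j7 27
shift cm [ -1.11  -5.13 -26.17] rotvec [ 1.11 -0.47  0.61] min rows 7
```

```bash
python3 -m jog '-0.2 -0.4 -2 0.5 -0.4 0.6 100;-0.2 -0.7 -3.5 0.5 0 0 100;-0.2 -0.7 -3.6 0 0 0 100;-0.2 -0.7 -3.6 0 0 0 100;-0.2 -0.7 -3.6 0 0 0 100;-0.2 -0.7 -3.6 0 0 0 100;0 -0.7 -3 0 0 0 100;0 -0.4 -2 0 0 0 100;0 0 -1 0 0 0 100;0 0 0 0 0 0 100;0 0 0 0 0 0 100'; python3 - <<'E'
from h import *
to(.46,-.04,.25,11)
c=cap("wrist"); save(c,"w8.png",None,1.5); blocks(c)
E
```

```text
time_s: 14.8
eef_pos: [0.4542, -0.0342, 0.2411]
tool_rot: [-99.1, 89.3, -178.1]
ft_force: [0.1, -0.1, 0.7]
grip_width: 0.0856
t14.80 pos [ 0.4542 -0.0342  0.2411] jaw 11.01 tilt 0.70 w 0.0856 f [ 0.1 -0.1  0.7] j7 8
shift cm [-0.9   0.45  0.68] rotvec [ 0.01 -0.11  0.69] min rows 1
grip px [283.  99.] ctr [460.1  39.2] z 0.0542 size [29.  15.2] long ang 11.0 width at + 51 at - 27 s -50.0 50.0 t -19.0 32.0
grip px [246. 240.] ctr [ 451.9 -119.7] z 0.0540 size [29.8 15.9] long ang 89.2 width at + 52 at - 27 s -50.0 50.0 t -19.0 33.0
```

View pics/w8.png

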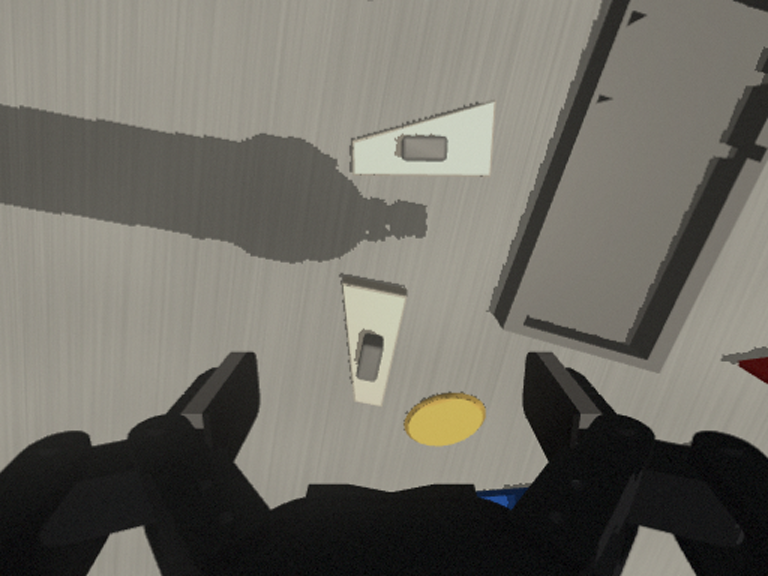

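The picture shows the target block at (425,145) with its grip at (424,148), and the fourth block at (372,345). I'm moving over the first and descending.

```bash
python3 -m jog '0 0.5 -2 0 0 0.7 100;0 0.6 -2.2 0 0 0 100;0 0.5 -1.5 0 0 0 100;1.5 0 0 0 0 0 100;2 0 0 0 0 0 100;2 0 0 0 0 0 100;1.5 0 0 0 0 0 100;0 0 0 0 0 0 100;0 0 0 0 0 0 100'; python3 - <<'E'
from h import *
to(.4601,.0393,.12,11)
E
```

```text
time_s: 15.6
eef_pos: [0.4707, 0.0094, 0.1692]
tool_rot: [107.5, 89.5, 26.6]
ft_force: [0.4, -0.2, -0.0]
grip_width: 0.0856
t15.60 pos [0.4707 0.0094 0.1692] jaw 9.15 tilt 0.47 w 0.0856 f [ 0.4 -0.2 -0. ] j7 -4
shift cm [ 4.92 -0.61 -3.11] rotvec [-1.85 -0.13 -0.45] min rows 2
```

```bash
python3 -m jog '0 -0.6 -2 -1.8 0 -0.4 100;0 0 -1.2 0 0 0 100;1 0 0 0 0 0 100;1.5 0 0 0 0 0 100;1.5 0 0 0 0 0 100;1 0 0 0 0 0 100;0 0 0 0 0 0 100;0 0 0 0 0 0 100'; python3 - <<'E'
from h import *
to(.4601,.0393,.09,11)
E
```

```text
time_s: 16.27
eef_pos: [0.4658, 0.0372, 0.1214]
tool_rot: [87.1, 89.4, 7.7]
ft_force: [-0.1, -1.0, 0.0]
grip_width: 0.0855
t16.27 pos [0.4658 0.0372 0.1214] jaw 10.61 tilt 0.62 w 0.0855 f [-0.1 -1.   0. ] j7 -10
shift cm [ 3.13 -0.55 -0.31] rotvec [-0.39  0.03 -0.62] min rows 1
```

```bash
python3 -m jog '1 -0.5 -0.3 -0.4 0 -0.6 100;1 0 0 0 0 0 100;0.8 0 0 0 0 0 100;0 0 0 0 0 0 100;0 0 0 0 0 0 100'; python3 - <<'E'
from h import *
to(.4601,.0393,.056,11)
E
```

```text
time_s: 16.68
eef_pos: [0.4614, 0.0387, 0.092]
tool_rot: [50.5, 89.8, -28.5]
ft_force: [1.5, -0.7, -0.1]
grip_width: 0.0855
t16.68 pos [0.4614 0.0387 0.092 ] jaw 10.99 tilt 0.15 w 0.0855 f [ 1.5 -0.7 -0.1] j7 -13
shift cm [ 3.6  -0.12 -0.09] rotvec [-0.01  0.1  -0.12] min rows 1
```

```bash
python3 -m jog '1.2 -0.1 -0.1 0 0.1 -0.1 100;1.2 0 0 0 0 0 100;1 0 0 0 0 0 70;0 0 0 0 0 0 50;0 0 0 0 0 0 50;0 0 0 0 0 0 50'; python3 - <<'E'
from h import *
to(.4601,.0393,.056,11)
E
```

```text
time_s: 17.18
eef_pos: [0.4599, 0.0396, 0.0538]
tool_rot: [-121.5, 89.9, 159.5]
ft_force: [-0.6, 0.2, -0.6]
grip_width: 0.0425
t17.18 pos [0.4599 0.0396 0.0538] jaw 10.99 tilt 0.06 w 0.0425 f [-0.6  0.2 -0.6] j7 -16
shift cm [-0.22  0.01  0.03] rotvec [-0.01 -0.03  0.05] min rows 1
```

```bash
python3 -m jog '-0.15 0 0 0 0 0 50;0 0 0 0 0 0 0;0 0 0 0 0 0 0;0 0 0 0 0 0 0;0 0 0 0 0 0 0;0 0 0 0 0 0 0;0 0 0 0 0 0 0' 60; python3 - <<'E'
from h import *
to(.4601,.0393,.2,-5.2)
E
```

```text
time_s: 17.77
eef_pos: [0.4603, 0.0394, 0.0562]
tool_rot: [83.7, 90.0, 4.7]
ft_force: [0.1, -1.5, -1.8]
grip_width: 0.0287
t17.77 pos [0.4603 0.0394 0.0562] jaw 10.98 tilt 0.03 w 0.0287 f [ 0.1 -1.5 -1.8] j7 -16
shift cm [-1.438e+01 -1.000e-02  1.000e-02] rotvec [16.18 -0.   -0.03] min rows 4
```

```bash
cat >> h.py <<'E'
TC=np.array([.6267,.0494]); TH=np.radians(-5.22); TU=np.array([np.cos(TH),np.sin(TH)]); TV=np.array([-TU[1],TU[0]])
def tr(x,y): return TC+x*TU+(y-.1285)*TV
def intr(X): d=np.asarray(X)[:2]-TC; return np.array([d@TU,d@TV+.1285])
E
python3 -m jog '-1 0 0 0 0 0 0;-1.5 0 0 0 0 0 0;-2 0 0 0 0 0 0;-2 0 0 0 0 0 0;-2 0 0 0 0 0 0;-1 0 0 4 0 0 0;0 0 0 4 0 0 0;0 0 0 4 0 0 0;0 0 0 4 0 0 0;0 0 0 0 0 0 0;0 0 0 0 0 0 0'; python3 - <<'E'
from h import *
t=tr(0,.021); print(t); to(*t,.16,-5.2)
c=cap("wrist"); save(c,"w9.png",None,1.5)
E
```

```text
time_s: 18.68
eef_pos: [0.458, 0.0403, 0.1609]
tool_rot: [-4.7, 90.0, -100.1]
ft_force: [-0.6, 0.1, -2.0]
grip_width: 0.0289
[ 0.61691963 -0.05765417]
t18.68 pos [0.458  0.0403 0.1609] jaw -5.48 tilt 0.04 w 0.0289 f [-0.6  0.1 -2. ] j7 -23
shift cm [ 0.1  16.75  8.23] rotvec [-0.28  0.04  0.  ] min rows 5
```

View pics/w9.png

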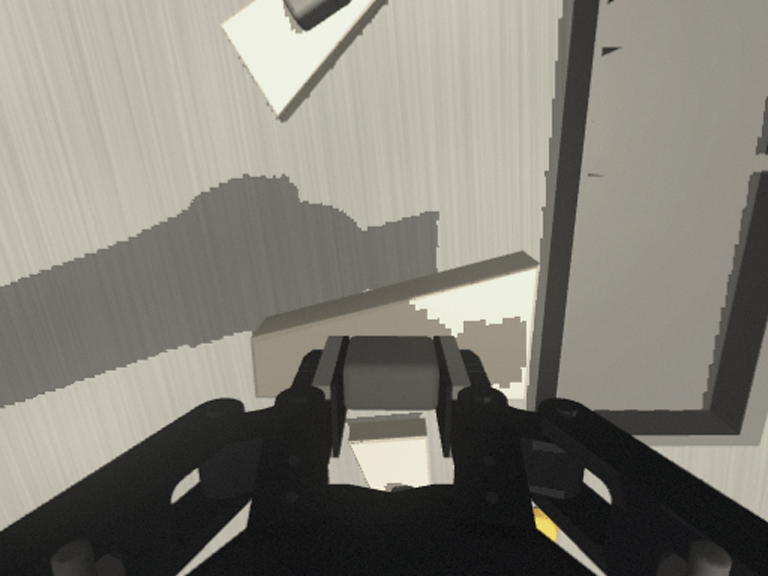

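The block is held level and square (grip between the pads at (390,370)). Carrying it to place 1.

```bash
python3 -m jog '0 2 1 0 0 0 0;0 2.5 1.3 0 0 0 0;0 2.7 1.4 0 0 0 0;0 2.7 1.4 0 0 0 0;0 2.5 1.3 0 0 0 0;0 2 1 0 0 0 0;0 1 0.5 0 0 0 0;0 0 0 0 0 0 0;0 0 0 0 0 0 0;0 0 0 0 0 0 0'; python3 - <<'E'
from h import *
t=tr(0,.021); to(*t,.12,-5.2)
E
```

```text
time_s: 19.57
eef_pos: [0.6053, -0.0558, 0.1561]
tool_rot: [-80.5, 89.4, -175.0]
ft_force: [0.2, -0.7, -2.2]
grip_width: 0.029
t19.57 pos [ 0.6053 -0.0558  0.1561] jaw -4.52 tilt 0.62 w 0.0290 f [ 0.2 -0.7 -2.2] j7 -15
shift cm [3.6  1.21 0.09] rotvec [0.68 0.11 0.62] min rows 1
```

```bash
python3 -m jog '0 1.2 0.1 0.7 0.1 0.6 0;0.8 0 0 0 0 0 0;1 0 0 0 0 0 0;0.8 0 0 0 0 0 0;0 0 0 0 0 0 0;0 0 0 0 0 0 0;0 0 0 0 0 0 0'; python3 - <<'E'
from h import *
t=tr(0,.021); to(*t,.11,-5.2); print(intr(tool()[0])*1000)
E
```

```text
time_s: 20.15
eef_pos: [0.6131, -0.0532, 0.1256]
tool_rot: [-97.2, 89.7, 168.0]
ft_force: [-0.5, -0.9, -2.3]
grip_width: 0.0288
t20.15 pos [ 0.6131 -0.0532  0.1256] jaw -4.84 tilt 0.34 w 0.0288 f [-0.5 -0.9 -2.3] j7 -17
shift cm [1.56 0.43 0.42] rotvec [ 0.36 -0.04  0.34] min rows 1
[-4.20974448 25.11643129]
```

```bash
python3 -m jog '0.5 0.5 0.4 0.4 0 0.3 0;0.7 0 0 0 0 0 0;0 0 0 0 0 0 0;0 0 0 0 0 0 0;0 0 0 0 0 0 0'; python3 - <<'E'
from h import *
t=tr(0,.021); to(*t,.07,-5.2); print(intr(tool()[0])*1000)
c=cap("wrist"); save(c,"w10.png",None,1.5)
E
```

```text
time_s: 20.57
eef_pos: [0.6184, -0.0583, 0.1126]
tool_rot: [128.0, 90.0, 32.8]
ft_force: [0.0, -0.3, -0.9]
grip_width: 0.0288
t20.57 pos [ 0.6184 -0.0583  0.1126] jaw -5.29 tilt 0.04 w 0.0288 f [ 0.  -0.3 -0.9] j7 -17
shift cm [ 4.26 -0.16 -0.04] rotvec [-0.09 -0.03 -0.03] min rows 2
[ 1.55881128 20.5371603 ]
```

View pics/w10.png

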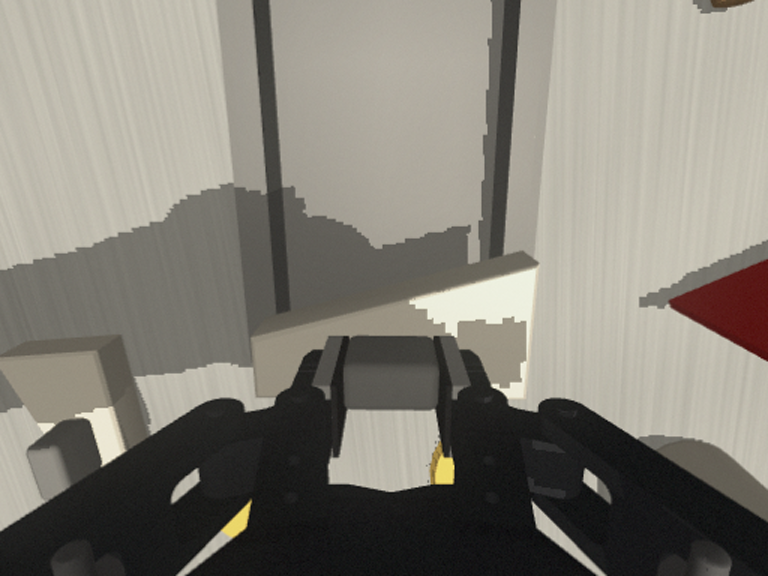

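```bash
python3 -m jog '0.5 -0.15 -0.05 0 0 0 0;0.6 0 0 0 0 0 0;0.5 0 0 0 0 0 0;0 0 0 0 0 0 0;0 0 0 0 0 0 0'; python3 - <<'E'
from h import *
t=tr(0,.021); to(*t,.07,-5.2); print(intr(tool()[0])*1000)
E
```

```text
time_s: 21.03
eef_pos: [0.6174, -0.0575, 0.0957]
tool_rot: [101.7, 89.9, 6.4]
ft_force: [0.5, -0.7, -1.8]
grip_width: 0.0291
t21.03 pos [ 0.6174 -0.0575  0.0957] jaw -5.29 tilt 0.13 w 0.0291 f [ 0.5 -0.7 -1.8] j7 -18
shift cm [ 2.57 -0.05  0.02] rotvec [-0.09 -0.03 -0.13] min rows 1
[ 0.48321843 21.19019439]
```

```bash
python3 -m jog '0.7 0 0 0 0 -0.1 0;0.7 0 0 0 0 0 0;0.6 0 0 0 0 0 0;0 0 0 0 0 0 0;0 0 0 0 0 0 0'; python3 - <<'E'
from h import *
t=tr(0,.021); to(*t,.062,-5.2); print(intr(tool()[0])*1000)
E
```

```text
time_s: 21.45
eef_pos: [0.6171, -0.0574, 0.0731]
tool_rot: [-123.8, 90.0, 140.9]
ft_force: [0.6, 0.8, -0.5]
grip_width: 0.0291
t21.45 pos [ 0.6171 -0.0574  0.0731] jaw -5.28 tilt 0.05 w 0.0291 f [ 0.6  0.8 -0.5] j7 -19
shift cm [ 1.11 -0.01  0.03] rotvec [-0.08 -0.03  0.04] min rows 1
[ 0.13805065 21.2698709 ]
```

```bash
python3 -m jog '0.6 0 0 0 0 0 0;0.4 0 0 0 0 0 0;0 0 0 0 0 0 0;0 0 0.15 0 0 0 0;0 0 0.1 0 0 0 0;0 0 0 0 0 0 0;0 0 0 0 0 0 0'; python3 - <<'E'
from h import *
t=tr(0,.019); to(*t,.062,-5.2); print(intr(tool()[0])*1000)
E
```

```text
time_s: 22.03
eef_pos: [0.6173, -0.0593, 0.0622]
tool_rot: [178.4, 89.9, 83.1]
ft_force: [0.1, 1.1, -1.8]
grip_width: 0.0286
t22.03 pos [ 0.6173 -0.0593  0.0622] jaw -5.25 tilt 0.09 w 0.0286 f [ 0.1  1.1 -1.8] j7 -19
shift cm [ 0.02 -0.06  0.04] rotvec [-0.05 -0.09 -0.  ] min rows 1
[ 0.55283273 19.42303325]
```

```bash
python3 -m jog '0 0 0 0 0 0 60;0 0 0 0 0 0 60;0 0 0 0 0 0 60;-1 0 0 0 0 0 60;-2 0 0 0 0 0 60;-3 0 0 0 0 0 60;-3 0 0 0 0 0 60;-3 0 0 0 0 0 80;-3 0 0 0 0 0 100;-2 0 0 0 0 0 100;-1 0 0 0 0 0 100;0 0 0 0 0 0 100'; python3 - <<'E'
from h import *
to(.47,.12,.24,26.4)
c=cap("wrist"); save(c,"w11.png",None,1.5); blocks(c)
E
```

```text
time_s: 23.03
eef_pos: [0.6191, -0.0597, 0.2592]
tool_rot: [89.2, 89.5, -6.0]
ft_force: [0.1, 0.5, -0.2]
grip_width: 0.0857
t23.03 pos [ 0.6191 -0.0597  0.2592] jaw -5.21 tilt 0.48 w 0.0857 f [ 0.1  0.5 -0.2] j7 -13
shift cm [  1.78 -16.49 -16.54] rotvec [-31.61   0.14  -0.46] min rows 6
grip px [443. 149.] ctr [822.8 -60.6] z 0.0565 size [118.8   4.5] long ang 21.7 width at + 2 at - 5 s -59.0 60.0 t -3.0 2.0
grip px [257. 165.] ctr [618.  -59.2] z 0.0601 size [16.2 29.5] long ang 174.4 width at + 80 at - 82 s -65.0 67.0 t -54.0 27.0
grip px [124. 227.] ctr [ 452.6 -119.9] z 0.0540 size [29.2 15.8] long ang 89.9 width at + 52 at - 12 s -41.0 50.0 t -20.0 32.0
grip px [399. 243.] ctr [ 783.1 -171.6] z 0.0559 size [ 7.8 40.1] long ang 179.9 width at + 0 at - 0 s -21.0 24.0 t -4.0 9.0
grip px [277. 314.] ctr [ 620.9 -259. ] z 0.0542 size [40.9 29.8] long ang 10.6 width at + 0 at - 5 s -63.0 24.0 t -43.0 16.0
grip px [188. 334.] ctr [ 504. -282.] z 0.0456 size [24.1  4.9] long ang 7.7 width at + 3 at - 0 s -13.0 73.0 t -16.0 3.0
```

View pics/w11.png

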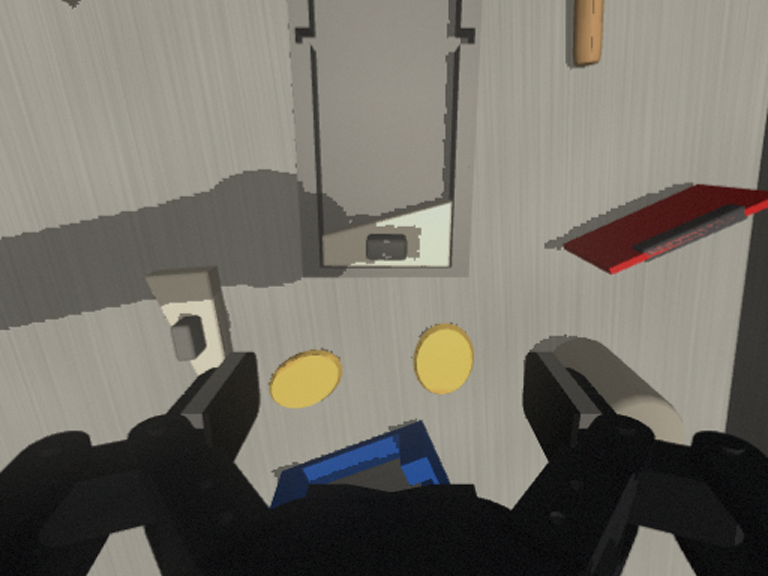

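Block 1 lies flush at the start wall, with its grip at (386,246) in the picture, about 19.3 mm from the wall. Next is the block at top-view pixel (178,277).

```bash
python3 -m jog '0 -2 -2 0 0 0 100;0 -3 -3 0 0 0 100;0 -3 -3 0 0 0 100;0 -3 -3 0 0 0 100;0 -2.5 -2.5 0 0 0 100;0 -1.5 -1.5 0 0 0 100;0 0 0 -6 0 0 100;0 0 0 -7 0 0 100;0 0 0 -7 0 0 100;0 0 0 -6 0 0 100;0 0 0 -5 0 0 100;0 0 0 0 0 0 100'; python3 - <<'E'
from h import *
c=cap("wrist"); save(c,"w12.png",None,1.5); blocks(c,yr=(-.05,.6),xr=(.3,.53))
to(.4383,.182,.2,26.4)
E
```

```text
time_s: 24.08
eef_pos: [0.463, 0.1052, 0.2348]
tool_rot: [-102.8, 88.3, -166.3]
ft_force: [0.0, -0.3, -0.6]
grip_width: 0.0854
grip px [278.  90.] ctr [437.7 182.6] z 0.0541 size [29.9 15.6] long ang 26.3 width at + 27 at - 50 s -50.0 50.0 t -31.0 19.0
t24.13 pos [0.4627 0.105  0.2345] jaw 26.31 tilt 1.74 w 0.0853 f [-1.1 -0.4 -0.2] j7 3
shift cm [ 3.47  1.33 -7.96] rotvec [-0.1  -0.38  1.69] min rows 3
```

View pics/w12.png

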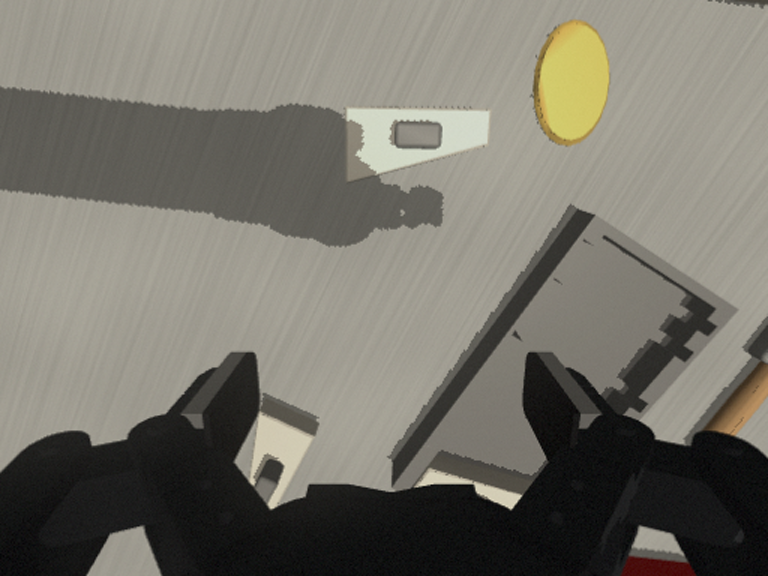

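The target block is at (418,140) with its wide end to the left, which gives yaw 206°.

```bash
python3 -m jog '0 0.5 -2.5 0 -0.4 1.6 100;0 0.5 -2.5 0 0 0 100;0 0.4 -2 0 0 0 100;1 0 -0.8 0 0 0 100;1.5 0 0 0 0 0 100;1.5 0 0 0 0 0 100;1.5 0 0 0 0 0 100;1 0 0 0 0 0 100;0 0 0 0 0 0 100;0 0 0 0 0 0 100'; python3 - <<'E'
from h import *
to(.438,.1824,.12,26.3)
E
```

```text
time_s: 24.97
eef_pos: [0.4358, 0.181, 0.1596]
tool_rot: [-105.7, 89.3, -171.0]
ft_force: [0.3, -0.0, 0.8]
grip_width: 0.0852
t24.97 pos [0.4358 0.181  0.1596] jaw 24.69 tilt 0.71 w 0.0852 f [ 0.3 -0.   0.8] j7 -14
shift cm [ 3.96  0.3  -0.02] rotvec [-1.61 -0.2   0.68] min rows 1
```

```bash
python3 -m jog '0.5 0.3 0 -1.6 -0.2 0.7 100;1.2 0 0 0 0 0 100;1.5 0 0 0 0 0 100;1.2 0 0 0 0 0 100;1 0 0 0 0 0 100;0 0 0 0 0 0 100;0 0 0 0 0 0 100'; python3 - <<'E'
from h import *
to(.438,.1824,.056,26.3)
E
```

```text
time_s: 25.55
eef_pos: [0.4419, 0.1822, 0.1031]
tool_rot: [76.0, 89.6, 12.2]
ft_force: [1.3, 0.2, 0.2]
grip_width: 0.0853
t25.55 pos [0.4419 0.1822 0.1031] jaw 26.20 tilt 0.41 w 0.0853 f [1.3 0.2 0.2] j7 -18
shift cm [ 4.7  -0.38 -0.2 ] rotvec [-0.1  0.1 -0.4] min rows 2
```

```bash
python3 -m jog '1 -0.4 -0.2 -0.1 0.1 -0.4 100;1 0 0 0 0 0 100;0.8 0 0 0 0 0 70;0 0 0 0 0 0 55;0 0 0 0 0 0 55;0 0 0 0 0 0 55'; python3 - <<'E'
from h import *
to(.438,.1824,.056,26.3)
E
```

```text
time_s: 26.05
eef_pos: [0.4377, 0.1826, 0.0727]
tool_rot: [91.4, 90.0, 27.7]
ft_force: [0.2, -0.4, -0.2]
grip_width: 0.0471
t26.05 pos [0.4377 0.1826 0.0727] jaw 26.30 tilt 0.03 w 0.0471 f [ 0.2 -0.4 -0.2] j7 -20
shift cm [1.67 0.01 0.03] rotvec [ 0.   -0.   -0.03] min rows 1
```

```bash
python3 -m jog '0.8 0 0 0 0 0 55;0.7 0 0 0 0 0 55;0 0 0 0 0 0 55;0 0 0 0 0 0 0;0 0 0 0 0 0 0;0 0 0 0 0 0 0;0 0 0 0 0 0 0;0 0 0 0 0 0 0;0 0 0 0 0 0 0' 60; python3 - <<'E'
from h import *
to(.438,.1824,.056,26.3)
E
```

```text
time_s: 26.8
eef_pos: [0.4389, 0.1831, 0.0572]
tool_rot: [82.0, 89.8, 18.2]
ft_force: [-0.4, -0.7, -0.5]
grip_width: 0.0292
t26.80 pos [0.4389 0.1831 0.0572] jaw 26.28 tilt 0.19 w 0.0292 f [-0.4 -0.7 -0.5] j7 -22
shift cm [ 0.12 -0.12  0.02] rotvec [-0.02  0.03 -0.19] min rows 1
```

```bash
python3 -m jog '-1 0 0 0 0 -0.2 0;-1.5 0 0 0 0 0 0;-2 0 0 0 0 0 0;-2 0 0 0 0 0 0;-2 0 0 0 0 0 0;-1 0 0 6 0 0 0;0 0 0 6 0 0 0;0 0 0 6 0 0 0;0 0 0 6 0 0 0;0 0 0 5 0 0 0;0 0 0 2 0 0 0;0 0 0 0 0 0 0'; python3 - <<'E'
from h import *
t=tr(0,.0595); print(t); to(*t,.16,-5.2)
E
```

```text
time_s: 27.8
eef_pos: [0.4354, 0.1827, 0.1621]
tool_rot: [-45.4, 89.7, -141.4]
ft_force: [-0.5, 0.5, -1.9]
grip_width: 0.0285
[ 0.62042237 -0.01931384]
t27.80 pos [0.4354 0.1827 0.1621] jaw -6.06 tilt 0.27 w 0.0285 f [-0.5  0.5 -1.9] j7 -43
shift cm [ 0.21 20.53 18.14] rotvec [-0.86  0.19  0.19] min rows 7
```

```bash
python3 -m jog '0 1.5 1.4 -0.8 0.2 0.2 0;0 2.5 2.2 0 0 0 0;0 3 2.6 0 0 0 0;0 3 2.6 0 0 0 0;0 3 2.6 0 0 0 0;0 3 2.6 0 0 0 0;0 2.2 2 0 0 0 0;0 1.2 1 0 0 0 0;0 0 0 0 0 0 0;0 0 0 0 0 0 0;0 0 0 0 0 0 0'; python3 - <<'E'
from h import *
t=tr(0,.0595); to(*t,.12,-5.2); print(intr(tool()[0])*1000)
E
```

```text
time_s: 28.72
eef_pos: [0.6186, -0.0095, 0.1637]
tool_rot: [-87.2, 89.9, 178.9]
ft_force: [-0.9, -0.2, -1.8]
grip_width: 0.0285
t28.72 pos [ 0.6186 -0.0095  0.1637] jaw -3.96 tilt 0.13 w 0.0285 f [-0.9 -0.2 -1.8] j7 -19
shift cm [4.36 0.26 0.97] rotvec [1.24 0.01 0.13] min rows 2
[-2.73606567 69.1131213 ]
```

```bash
python3 -m jog '0.5 0.2 0.9 1.2 0 0.1 0;1 0 0 0 0 0 0;1 0 0 0 0 0 0;0.8 0 0 0 0 0 0;0 0 0 0 0 0 0;0 0 0 0 0 0 0;0 0 0 0 0 0 0'; python3 - <<'E'
from h import *
t=tr(0,.0595); to(*t,.11,-5.2); print(intr(tool()[0])*1000)
E
```

```text
time_s: 29.3
eef_pos: [0.614, -0.0117, 0.1256]
tool_rot: [-103.8, 89.5, 161.7]
ft_force: [1.0, 0.3, -1.2]
grip_width: 0.0285
t29.30 pos [ 0.614  -0.0117  0.1256] jaw -4.57 tilt 0.46 w 0.0285 f [ 1.   0.3 -1.2] j7 -21
shift cm [1.55 0.72 0.71] rotvec [ 0.63 -0.11  0.45] min rows 1
[-7.11720834 66.53604876]
```

```bash
python3 -m jog '0.3 0.7 0.7 0.6 -0.1 0.4 0;0.7 0 0 0 0 0 0;0 0 0 0 0 0 0;0 0 0 0 0 0 0;0 0 0 0 0 0 0'; python3 - <<'E'
from h import *
t=tr(0,.0595); to(*t,.09,-5.2); print(intr(tool()[0])*1000)
c=cap("wrist"); save(c,"w13.png",None,1.5)
E
```

```text
time_s: 29.72
eef_pos: [0.622, -0.0195, 0.1153]
tool_rot: [97.6, 89.9, 2.4]
ft_force: [-0.2, 0.4, -2.4]
grip_width: 0.0287
t29.72 pos [ 0.622  -0.0195  0.1153] jaw -5.20 tilt 0.11 w 0.0287 f [-0.2  0.4 -2.4] j7 -21
shift cm [ 2.53 -0.17 -0.01] rotvec [-0.   -0.01 -0.11] min rows 1
[ 1.63546706 59.4298355 ]
```

View pics/w13.png

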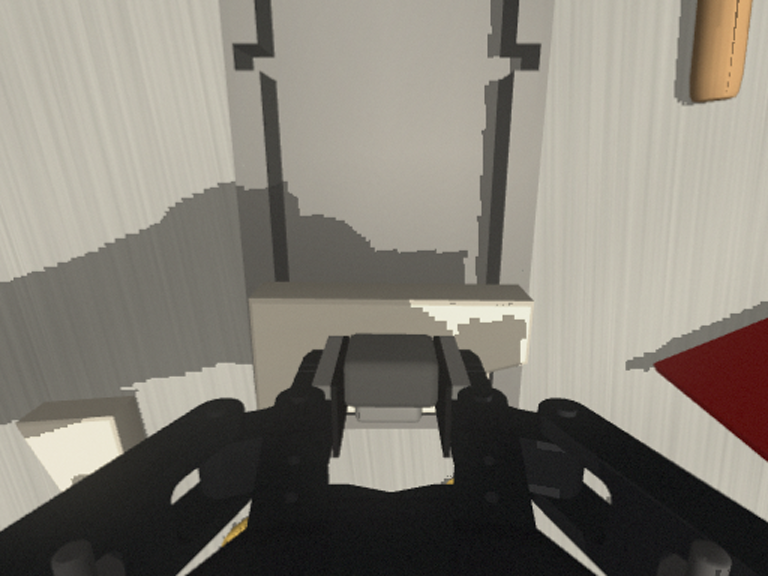

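```bash
python3 -m jog '0.5 -0.15 0 0 0 -0.1 0;0.6 0 0 0 0 0 0;0.6 0 0 0 0 0 0;0 0 0 0 0 0 0;0 0 0 0 0 0 0'; python3 - <<'E'
from h import *
t=tr(0,.0595); to(*t,.07,-5.2); print(intr(tool()[0])*1000)
E
```

```text
time_s: 30.18
eef_pos: [0.6209, -0.0194, 0.0972]
tool_rot: [102.0, 89.9, 6.8]
ft_force: [-0.6, -0.2, -1.5]
grip_width: 0.0288
t30.18 pos [ 0.6209 -0.0194  0.0972] jaw -5.21 tilt 0.09 w 0.0288 f [-0.6 -0.2 -1.5] j7 -22
shift cm [ 2.72 -0.05  0.  ] rotvec [-0.   -0.02 -0.08] min rows 1
[ 0.49988753 59.50109571]
```

```bash
python3 -m jog '0.8 0 0 0 0 0 0;0.8 0 0 0 0 0 0;0.7 0 0 0 0 0 0;0 0 0 0 0 0 0;0 0 0 0 0 0 0'; python3 - <<'E'
from h import *
t=tr(0,.0595); to(*t,.0632,-5.2); print(intr(tool()[0])*1000)
E
```

```text
time_s: 30.6
eef_pos: [0.6203, -0.0192, 0.071]
tool_rot: [-170.0, 90.0, 94.8]
ft_force: [0.8, 0.6, -2.6]
grip_width: 0.0291
t30.60 pos [ 0.6203 -0.0192  0.071 ] jaw -5.19 tilt 0.02 w 0.0291 f [ 0.8  0.6 -2.6] j7 -23
shift cm [0.78 0.01 0.01] rotvec [ 0.01 -0.02  0.  ] min rows 1
[-0.09306361 59.6442913 ]
```

```bash
python3 -m jog '0.5 0 0 0 0 0 0;0.3 0 0 0 0 0 0;0 0 0 0 0 0 0;0 0 0.15 0 0 0 0;0 0 0.1 0 0 0 0;0 0 0 0 0 0 0;0 0 0 0 0 0 0'; python3 - <<'E'
from h import *
t=tr(0,.0575); to(*t,.0632,-5.2); print(intr(tool()[0])*1000)
E
```

```text
time_s: 31.18
eef_pos: [0.6213, -0.0213, 0.0633]
tool_rot: [115.4, 89.9, 20.2]
ft_force: [0.5, 0.3, -1.4]
grip_width: 0.0288
t31.18 pos [ 0.6213 -0.0213  0.0633] jaw -5.18 tilt 0.13 w 0.0288 f [ 0.5  0.3 -1.4] j7 -23
shift cm [ 0.01 -0.1   0.01] rotvec [ 0.02 -0.06 -0.12] min rows 1
[ 1.02205608 57.55235531]
```

```bash
python3 -m jog '0 0 0 0 0 0 60;0 0 0 0 0 0 60;0 0 0 0 0 0 60;-1 0 0 0 0 0 60;-2 0 0 0 0 0 60;-3 0 0 0 0 0 60;-3 0 0 0 0 0 60;-3 0 0 0 0 0 80;-3 0 0 0 0 0 100;-1 0 0 0 0 0 100;0 0 0 0 0 0 100;0 0 0 0 0 0 100'; python3 - <<'E'
from h import *
to(.565,.28,.24,22.1)
c=cap("wrist"); save(c,"w14.png",None,1.5)
P=cloud(c); w2=xywin(P,.58,.68,-.09,.0,.05,.068)
n,l,st,ce=cv2.connectedComponentsWithStats(w2.astype(np.uint8))
for i in range(1,n):
    if st[i,4]>25:
        q=P[l==i];r=cv2.minAreaRect((q[q[:,2]>.056][:,:2]*1000).astype(np.float32)); print(r,intr(np.array(r[0])/1000)*1000,q[:,2].max())
E
```

```text
time_s: 32.18
eef_pos: [0.6222, -0.0211, 0.237]
tool_rot: [93.8, 89.6, -1.3]
ft_force: [0.2, 0.7, -1.0]
grip_width: 0.0851
t32.18 pos [ 0.6222 -0.0211  0.237 ] jaw -5.12 tilt 0.45 w 0.0851 f [ 0.2  0.7 -1. ] j7 -17
shift cm [ -0.35  -8.38 -29.48] rotvec [-27.22   0.08  -0.45] min rows 8
((621.650634765625, -20.501548767089844), (15.346503257751465, 28.71555519104004), 84.5118408203125) [ 1.33123315 58.42896156] 0.06200998118822415
((617.6290283203125, -58.699058532714844), (15.479516983032227, 28.68035316467285), 83.99650573730469) [ 0.80152274 20.02398171] 0.062068010785806094
```

View pics/w14.png

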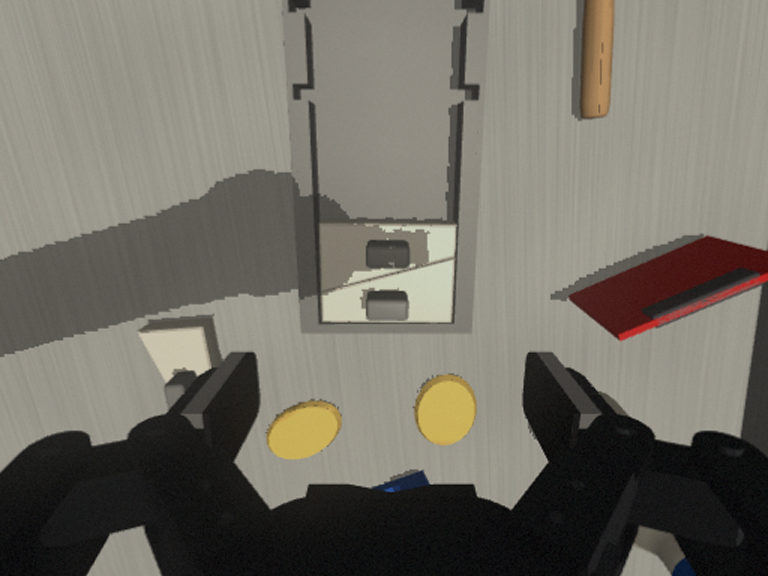

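Blocks 1 and 2 lie snugly in place with grips at (387,305) and (387,254), at y about 20 and 58 mm. Next is the block at top-view pixel (97,217).

```bash
python3 -m jog '0 -0.6 -2 0 0 -0.4 100;0 -1 -3.5 0 0 0 100;0 -1.1 -3.8 0 0 0 100;0 -1.1 -3.8 0 0 0 100;0 -1.1 -3.8 0 0 0 100;0 -1.1 -3.8 0 0 0 100;0 -1 -3.2 -5 0 0 100;0 -0.5 -2 -7 0 0 100;0 0 0 -6 0 0 100;0 0 0 -5 0 0 100;0 0 0 -3 0 0 100;0 0 0 0 0 0 100'; python3 - <<'E'
from h import *
c=cap("wrist"); save(c,"w15.png",None,1.5); blocks(c,yr=(.1,.6),xr=(.3,.7))
to(.5742,.3698,.2,22.1)
E
```

```text
time_s: 33.23
eef_pos: [0.5524, 0.2474, 0.2065]
tool_rot: [-98.9, 87.3, -166.9]
ft_force: [0.2, -0.2, -0.0]
grip_width: 0.0852
grip px [347.  57.] ctr [574.  369.7] z 0.0541 size [30.2 16.2] long ang 19.0 width at + 53 at - 27 s -50.0 50.0 t -19.0 34.0
t33.28 pos [0.552  0.2472 0.2061] jaw 21.91 tilt 2.75 w 0.0852 f [-0.4  0.4  0.2] j7 -20
shift cm [  0.37   6.66 -10.54] rotvec [-0.2  -0.42  2.72] min rows 3
```

View pics/w15.png

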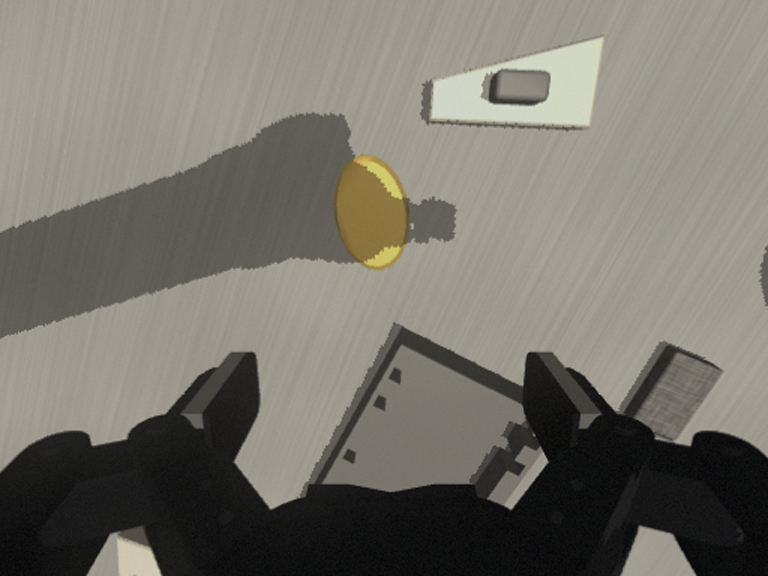

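```bash
python3 - <<'E'
from h import *
c=cap("wrist"); X=plane(c,np.array([[431,122],[588,127],[602,38],[434,80]])/1.5,.028); print(X.round(4)); d=X[1]-X[0]; print(np.degrees(np.arctan2(d[1],d[0]))); d=X[2]-X[1]; print(np.degrees(np.arctan2(d[1],d[0]))-90)
E
python3 -m jog '0 1.5 -2.4 0 -0.4 2.6 100;0 1.8 -2.8 0 0 0 100;0 1.6 -2.4 1 0 0 100;0 1 -1.5 1 0 0 100;0 0 0 0 0 0 100;0 0 0 0 0 0 100;0 0 0 0 0 0 100';python3 - <<'E'
from h import *
to(.574,.3697,.12,19.5)
E
```

```text
[[0.5347 0.3348 0.028 ]
 [0.6256 0.3678 0.028 ]
 [0.6092 0.4145 0.028 ]
 [0.5268 0.3578 0.028 ]]
19.94808620449042
19.354193532006974
time_s: 33.92
eef_pos: [0.5765, 0.3467, 0.1978]
tool_rot: [-50.3, 89.2, -121.8]
ft_force: [-0.2, -0.4, 0.1]
grip_width: 0.0856
t33.92 pos [0.5765 0.3467 0.1978] jaw 18.53 tilt 0.76 w 0.0856 f [-0.2 -0.4  0.1] j7 -32
shift cm [ 7.76  0.57 -2.33] rotvec [-0.97  0.48  0.59] min rows 2
```

```bash
python3 -m jog '0 0.5 -1.8 -1 0.5 0.6 100;0.5 0 -0.5 0 0 0 100;1.5 0 0 0 0 0 100;2 0 0 0 0 0 100;2 0 0 0 0 0 100;1.2 0 0 0 0 0 100;0 0 0 0 0 0 100;0 0 0 0 0 0 100';python3 - <<'E'
from h import *
to(.574,.3697,.1,19.5)
E
```

```text
time_s: 34.58
eef_pos: [0.5754, 0.3668, 0.1228]
tool_rot: [50.7, 89.8, -20.1]
ft_force: [-0.1, -0.3, -0.5]
grip_width: 0.0853
t34.58 pos [0.5754 0.3668 0.1228] jaw 19.18 tilt 0.22 w 0.0853 f [-0.1 -0.3 -0.5] j7 -35
shift cm [ 2.28 -0.05 -0.33] rotvec [-0.32  0.14 -0.17] min rows 1
```

```bash
python3 -m jog '0.7 0 -0.3 -0.3 0.1 -0.2 100;1.2 0 0 0 0 0 100;1.2 0 0 0 0 0 80;1 0 0 0 0 0 60;0 0 0 0 0 0 55;0 0 0 0 0 0 55';python3 - <<'E'
from h import *
to(.574,.3697,.056,19.5)
E
```

```text
time_s: 35.08
eef_pos: [0.5763, 0.3708, 0.0808]
tool_rot: [97.5, 89.8, 27.0]
ft_force: [-0.6, 0.6, 0.4]
grip_width: 0.0471
t35.08 pos [0.5763 0.3708 0.0808] jaw 19.45 tilt 0.23 w 0.0471 f [-0.6  0.6  0.4] j7 -36
shift cm [ 2.47 -0.26  0.03] rotvec [-0.05 -0.03 -0.23] min rows 1
```

```bash
python3 -m jog '0.8 -0.25 0.05 0 0 -0.2 55;0.9 0 0 0 0 0 55;0.7 0 0 0 0 0 55;0 0 0 0 0 0 55;0 0 0 0 0 0 55';python3 - <<'E'
from h import *
to(.574,.3697,.056,19.5)
E
```

```text
time_s: 35.5
eef_pos: [0.5742, 0.3695, 0.0544]
tool_rot: [133.3, 90.0, 62.7]
ft_force: [-0.4, 0.2, -0.5]
grip_width: 0.0472
t35.50 pos [0.5742 0.3695 0.0544] jaw 19.44 tilt 0.05 w 0.0472 f [-0.4  0.2 -0.5] j7 -37
shift cm [-0.16 -0.01 -0.03] rotvec [-0.06 -0.03 -0.04] min rows 1
```

```bash
python3 -m jog '-0.15 0 0 0 0 0 50;0 0 0 0 0 0 0;0 0 0 0 0 0 0;0 0 0 0 0 0 0;0 0 0 0 0 0 0;0 0 0 0 0 0 0;0 0 0 0 0 0 0' 60;python3 - <<'E'
from h import *
to(.574,.3697,.056,-5.2)
E
```

```text
time_s: 36.08
eef_pos: [0.5744, 0.3695, 0.0566]
tool_rot: [112.6, 89.9, 42.0]
ft_force: [0.5, 0.1, -1.6]
grip_width: 0.0289
t36.08 pos [0.5744 0.3695 0.0566] jaw 19.43 tilt 0.08 w 0.0289 f [ 0.5  0.1 -1.6] j7 -37
shift cm [ 0.06 -0.03 -0.03] rotvec [24.63 -0.05 -0.07] min rows 4
```

```bash
python3 -m jog '-1 0 0 0 0 0 0;-1.5 0 0 0 0 0 0;-2 0 0 0 0 0 0;-2 0 0 0 0 0 0;-2 0 0 0 0 0 0;-1 0 0 5 0 0 0;0 0 0 6 0 0 0;0 0 0 6 0 0 0;0 0 0 5 0 0 0;0 0 0 2 0 0 0;0 0 0 0 0 0 0'; python3 - <<'E'
from h import *
t=tr(0,.0975); print(t); to(*t,.16,-5.2)
E
```

```text
time_s: 37.0
eef_pos: [0.5749, 0.3724, 0.1715]
tool_rot: [137.2, 89.3, 41.6]
ft_force: [-0.3, -0.2, -1.1]
grip_width: 0.0288
[0.62387961 0.01852857]
t37.00 pos [0.5749 0.3724 0.1715] jaw -5.62 tilt 0.68 w 0.0288 f [-0.3 -0.2 -1.1] j7 -57
shift cm [ 0.91  8.34 34.74] rotvec [-0.42 -0.5  -0.46] min rows 9
```

```bash
python3 -m jog '0 0.5 2 -0.4 -0.5 -0.4 0;0 0.9 3.6 0 0 0 0;0 0.9 3.8 0 0 0 0;0 0.9 3.8 0 0 0 0;0 0.9 3.8 0 0 0 0;0 0.9 3.8 0 0 0 0;0 0.9 3.6 0 0 0 0;0 0.7 3 0 0 0 0;0 0.4 2 0 0 0 0;0 0.2 1 0 0 0 0;0 0 0 0 0 0 0;0 0 0 0 0 0 0'; python3 - <<'E'
from h import *
t=tr(0,.0975); to(*t,.12,-5.2); print(intr(tool()[0])*1000)
E
```

```text
time_s: 38.0
eef_pos: [0.6234, 0.0597, 0.1824]
tool_rot: [134.7, 89.0, 41.0]
ft_force: [-0.6, 0.8, -1.2]
grip_width: 0.0286
t38.00 pos [0.6234 0.0597 0.1824] jaw -3.70 tilt 0.96 w 0.0286 f [-0.6  0.8 -1.2] j7 -25
shift cm [6.2  0.24 4.18] rotvec [ 1.51 -0.68 -0.67] min rows 2
[ -4.26019296 138.4737556 ]
```

```bash
python3 -m jog '0 0.1 1.5 1.5 -0.7 -0.7 0;0 0.1 1.5 0 0 0 0;0.8 0 1 0 0 0 0;1.2 0 0 0 0 0 0;1.5 0 0 0 0 0 0;1.2 0 0 0 0 0 0;0 0 0 0 0 0 0;0 0 0 0 0 0 0;0 0 0 0 0 0 0'; python3 - <<'E'
from h import *
t=tr(0,.0975); to(*t,.12,-5.2); print(intr(tool()[0])*1000)
E
```

```text
time_s: 38.75
eef_pos: [0.6195, 0.0343, 0.1309]
tool_rot: [-138.0, 89.5, 127.9]
ft_force: [0.1, -0.0, -0.9]
grip_width: 0.0287
t38.75 pos [0.6195 0.0343 0.1309] jaw -4.16 tilt 0.49 w 0.0287 f [ 0.1 -0.  -0.9] j7 -25
shift cm [1.07 0.56 1.55] rotvec [ 1.04 -0.36  0.33] min rows 1
[ -5.82043341 112.80428362]
```

```bash
python3 -m jog '0.2 0.5 1.5 1 -0.3 0.3 0;0.6 0 0 0 0 0 0;0.6 0 0 0 0 0 0;0 0 0 0 0 0 0;0 0 0 0 0 0 0;0 0 0 0 0 0 0'; python3 - <<'E'
from h import *
t=tr(0,.0975); to(*t,.1,-5.2); print(intr(tool()[0])*1000)
E
```

```text
time_s: 39.25
eef_pos: [0.6254, 0.0179, 0.1171]
tool_rot: [103.7, 89.8, 8.4]
ft_force: [-1.1, -0.0, -0.9]
grip_width: 0.0291
t39.25 pos [0.6254 0.0179 0.1171] jaw -5.26 tilt 0.21 w 0.0291 f [-1.1 -0.  -0.9] j7 -25
shift cm [ 1.71 -0.16 -0.05] rotvec [-0.06 -0.05 -0.2 ] min rows 1
[ 1.53167404 97.02019992]
```

```bash
python3 -m jog '0.6 -0.15 -0.05 0 0 -0.2 0;0.6 0 0 0 0 0 0;0.6 0 0 0 0 0 0;0 0 0 0 0 0 0;0 0 0 0 0 0 0'; python3 - <<'E'
from h import *
t=tr(0,.0975); to(*t,.0626,-5.2); print(intr(tool()[0])*1000)
c=cap("wrist"); save(c,"w16.png",None,1.5)
E
```

```text
time_s: 39.67
eef_pos: [0.6242, 0.0192, 0.0979]
tool_rot: [148.3, 89.9, 53.1]
ft_force: [-0.1, 0.4, -1.0]
grip_width: 0.0285
t39.67 pos [0.6242 0.0192 0.0979] jaw -5.23 tilt 0.10 w 0.0285 f [-0.1  0.4 -1. ] j7 -26
shift cm [ 3.53 -0.02  0.08] rotvec [-0.03 -0.08 -0.05] min rows 1
[ 0.20956259 98.22755938]
```

View pics/w16.png

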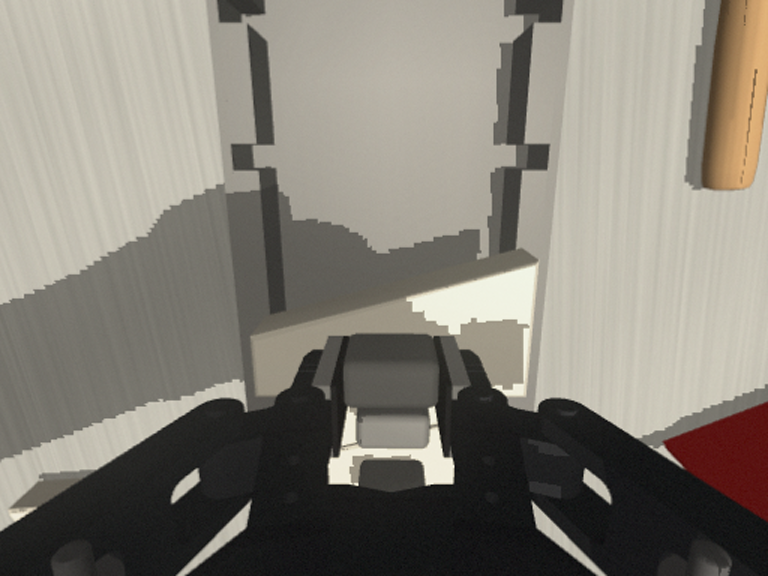

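Block 3 is aligned over its place, with the earlier grips at (392,428) and (392,470). Lowering it.

```bash
python3 -m jog '0.8 0 0.05 0 0 0 0;0.8 0 0 0 0 0 0;0.8 0 0 0 0 0 0;0 0 0 0 0 0 0;0 0 0 0 0 0 0'; python3 - <<'E'
from h import *
t=tr(0,.0975); to(*t,.0626,-5.2); print(intr(tool()[0])*1000)
E
```

```text
time_s: 40.13
eef_pos: [0.6237, 0.0188, 0.071]
tool_rot: [176.6, 89.9, 81.4]
ft_force: [-0.5, -0.7, -1.0]
grip_width: 0.0288
t40.13 pos [0.6237 0.0188 0.071 ] jaw -5.22 tilt 0.08 w 0.0288 f [-0.5 -0.7 -1. ] j7 -27
shift cm [0.84 0.02 0.03] rotvec [-0.02 -0.08 -0.  ] min rows 1
[-0.16084858 97.78684404]
```

```bash
python3 -m jog '0.5 0 0 0 0 0 0;0.35 0 0 0 0 0 0;0 0 0 0 0 0 0;0 0 0.2 0 0 0 0;0 0 0.1 0 0 0 0;0 0 0 0 0 0 0;0 0 0 0 0 0 0'; python3 - <<'E'
from h import *
t=tr(0,.0955); to(*t,.0626,-5.2); print(intr(tool()[0])*1000)
E
```

```text
time_s: 40.72
eef_pos: [0.6244, 0.0164, 0.0622]
tool_rot: [147.0, 89.8, 51.8]
ft_force: [1.0, 0.7, -2.5]
grip_width: 0.029
t40.72 pos [0.6244 0.0164 0.0622] jaw -5.22 tilt 0.19 w 0.0290 f [ 1.   0.7 -2.5] j7 -27
shift cm [-0.04 -0.07 -0.01] rotvec [-0.02 -0.16 -0.1 ] min rows 1
[ 0.67787281 95.41192755]
```

```bash
python3 -m jog '0 0 0 0 0 0 60;0 0 0 0 0 0 60;0 0 0 0 0 0 60;-1 0 0 0 0 0 60;-2 0 0 0 0 0 60;-3 0 0 0 0 0 60;-3 0 0 0 0 0 60;-3 0 0 0 0 0 80;-3 0 0 0 0 0 100;-1 0 0 0 0 0 100;0 0 0 0 0 0 100;0 0 0 0 0 0 100'; python3 - <<'E'
from h import *
to(.43,-.119,.24,-5.2)
c=cap("wrist"); save(c,"w17.png",None,1.5)
P=cloud(c); w2=xywin(P,.58,.68,-.09,.07,.05,.068)
n,l,st,ce=cv2.connectedComponentsWithStats(w2.astype(np.uint8))
for i in range(1,n):
    if st[i,4]>25:
        q=P[l==i];r=cv2.minAreaRect((q[q[:,2]>.056][:,:2]*1000).astype(np.float32)); print(r,intr(np.array(r[0])/1000)*1000,q[:,2].max())
E
```

```text
time_s: 41.72
eef_pos: [0.6249, 0.016, 0.2358]
tool_rot: [102.5, 89.6, 7.3]
ft_force: [0.0, 0.2, -1.2]
grip_width: 0.085
t41.72 pos [0.6249 0.016  0.2358] jaw -5.14 tilt 0.39 w 0.0850 f [ 0.   0.2 -1.2] j7 -21
shift cm [ -0.56 -18.2   15.19] rotvec [ 0.06 -0.09 -0.38] min rows 6
((624.7421875, 17.698673248291016), (14.92853832244873, 29.584646224975586), 85.55718994140625) [ 0.93450031 96.75202594] 0.06262994243795983
((621.7528076171875, -20.937973022460938), (16.313411712646484, 29.625577926635742), 84.91639709472656) [ 1.47268823 58.003643  ] 0.06234258862399539
((617.7481079101562, -57.99569320678711), (15.126175880432129, 29.516576766967773), 85.29456329345703) [ 0.85611615 20.73526385] 0.06197242844074485
```

View pics/w17.png

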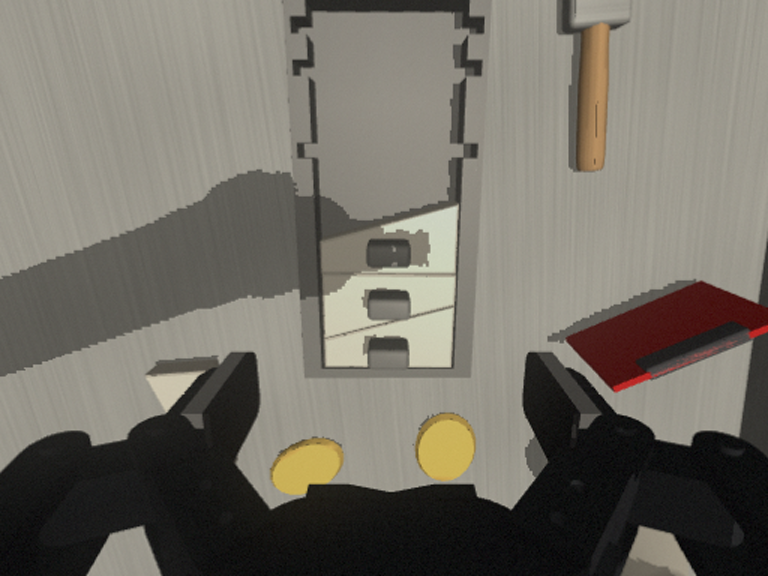

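Three blocks sit flush, grips at (388,352), (389,304) and (389,253). Now for the fourth block, near (175,385).

```bash
python3 -m jog '0 -2 1.6 0 0 -0.3 100;0 -3 2.5 0 0 0 100;0 -3.2 2.7 0 0 0 100;0 -3.2 2.7 0 0 0 100;0 -3.2 2.7 0 0 0 100;0 -2.2 1.9 0 0 0 100;0 -1.2 1 0 0 0 100;0 0 0 5 0 0 100;0 0 0 7 0 0 100;0 0 0 7 0 0 100;0 0 0 7 0 0 100;0 0 0 7 0 0 100';  python3 -m jog '0 0 0 7 0 0 100;0 0 0 7 0 0 100;0 0 0 7 0 0 100;0 0 0 7 0 0 100;0 0 0 7 0 0 100;0 0 0 7 0 0 100;0 0 0 7 0 0 100;0 0 0 4 0 0 100;0 0 0 0 0 0 100;0 0 0 0 0 0 100'; python3 - <<'E'
from h import *
c=cap("wrist"); save(c,"w18.png",None,1.5); blocks(c,yr=(-.25,.02),xr=(.3,.55))
to(.452,-.1197,.2,-91)
E
```

```text
time_s: 42.77
eef_pos: [0.4057, -0.1205, 0.2088]
tool_rot: [-75.8, 87.2, 155.6]
ft_force: [-0.6, -0.3, -0.8]
grip_width: 0.0857
time_s: 43.6
eef_pos: [0.3887, -0.1176, 0.1893]
tool_rot: [-20.1, 84.8, 156.9]
ft_force: [0.4, -0.1, 0.5]
grip_width: 0.0855
grip px [263.  95.] ctr [ 451.6 -120.3] z 0.0542 size [30. 16.] long ang 89.6 width at + 51 at - 28 s -50.0 50.0 t -19.0 32.0
t43.65 pos [ 0.3884 -0.1176  0.1892] jaw -93.08 tilt 5.22 w 0.0855 f [-0.7  0.4  0.3] j7 -83
shift cm [-1.62 -0.16 -6.24] rotvec [-2.    4.87  1.88] min rows 2
```

View pics/w18.png

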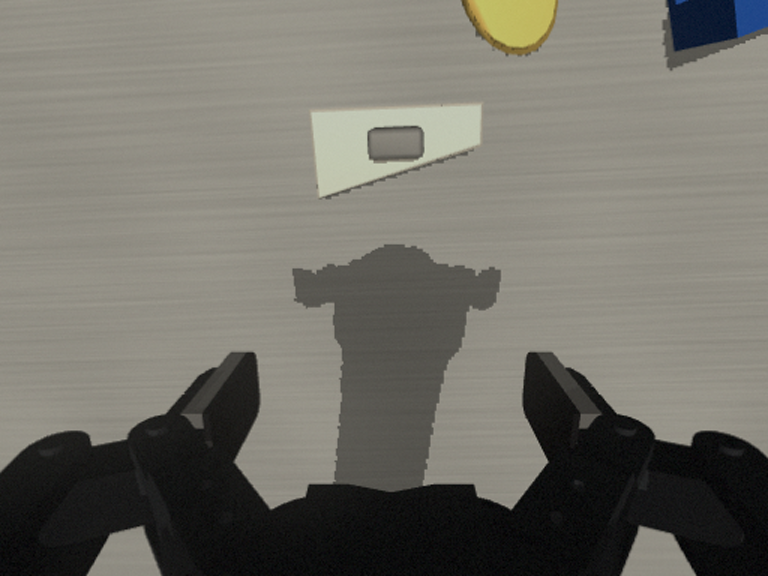

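The fourth block is in view, grip at (395,142), at (0.4516, −0.1203), yaw about 89.6°.

```bash
python3 -m jog '0 0 -1 -1 2.5 1 100;0 0 -2 -1.4 2.4 1 100;0 0 -2 0 0 0 100;0 0 -1.2 0 0 0 100;0.5 0 0 0 0 0 100;0 0 0 0 0 0 100;0 0 0 0 0 0 100'; python3 - <<'E'
from h import *
to(.4516,-.1203,.12,-90.5)
E
```

```text
time_s: 44.23
eef_pos: [0.4484, -0.1188, 0.1777]
tool_rot: [4.5, 89.7, -175.5]
ft_force: [0.3, -0.6, -0.2]
grip_width: 0.0854
t44.23 pos [ 0.4484 -0.1188  0.1777] jaw -90.06 tilt 0.32 w 0.0854 f [ 0.3 -0.6 -0.2] j7 -85
shift cm [ 5.77  0.15 -0.35] rotvec [ 0.44  0.32 -0.03] min rows 2
```

```bash
python3 -m jog '0.5 0.15 -0.3 0.4 0.3 0 100;1.5 0 0 0 0 0 100;1.7 0 0 0 0 0 100;1.7 0 0 0 0 0 100;1 0 0 0 0 0 100;0 0 0 0 0 0 100;0 0 0 0 0 0 100'; python3 - <<'E'
from h import *
to(.4516,-.1203,.08,-90.5)
E
```

```text
time_s: 44.82
eef_pos: [0.448, -0.1226, 0.11]
tool_rot: [49.4, 89.8, -131.3]
ft_force: [0.4, -0.0, -0.2]
grip_width: 0.0851
t44.82 pos [ 0.448  -0.1226  0.11  ] jaw -90.69 tilt 0.19 w 0.0851 f [ 0.4 -0.  -0.2] j7 -89
shift cm [ 3.   -0.24 -0.37] rotvec [-0.19  0.12 -0.14] min rows 1
```

```bash
python3 -m jog '0.8 -0.2 -0.35 -0.2 0.1 -0.1 100;1 0 0 0 0 0 80;1 0 0 0 0 0 60;0 0 0 0 0 0 55;0 0 0 0 0 0 55;0 0 0 0 0 0 55'; python3 - <<'E'
from h import *
to(.4516,-.1203,.0565,-90.5)
E
```

```text
time_s: 45.32
eef_pos: [0.4535, -0.1211, 0.0811]
tool_rot: [150.1, 89.8, -30.5]
ft_force: [-0.1, 0.3, 0.4]
grip_width: 0.0472
t45.32 pos [ 0.4535 -0.1211  0.0811] jaw -90.50 tilt 0.23 w 0.0472 f [-0.1  0.3  0.4] j7 -92
shift cm [ 2.46 -0.08  0.19] rotvec [-0.   -0.2  -0.11] min rows 1
```

```bash
python3 -m jog '0.8 -0.1 0.2 0 -0.2 -0.1 55;0.8 0 0 0 0 0 55;0.6 0 0 0 0 0 55;0 0 0 0 0 0 55;0 0 0 0 0 0 55'; python3 - <<'E'
from h import *
to(.4516,-.1203,.0565,-90.5)
E
```

```text
time_s: 45.73
eef_pos: [0.4521, -0.1202, 0.0575]
tool_rot: [154.4, 89.9, -26.1]
ft_force: [0.9, -1.5, 0.0]
grip_width: 0.0469
t45.73 pos [ 0.4521 -0.1202  0.0575] jaw -90.51 tilt 0.08 w 0.0469 f [ 0.9 -1.5  0. ] j7 -93
shift cm [0.1  0.01 0.05] rotvec [-0.01 -0.07 -0.04] min rows 1
```

```bash
python3 -m jog '0 0 0.05 0 0 0 0;0 0 0 0 0 0 0;0 0 0 0 0 0 0;0 0 0 0 0 0 0;0 0 0 0 0 0 0;0 0 0 0 0 0 0' 60;python3 -m jog '-1 0 0 0 0 0 0;-1.5 0 0 0 0 0 0;-2 0 0 0 0 0 0;-2 0 0 0 0 0 0;-2 0 0 0 0 0 0;-1 0 0 0 0 0 0;-1 0 0 0 0 0 0;0 0 0 0 0 0 0'; python3 - <<'E'
from h import *
t=tr(0,.135); print(t); to(*t,.17,-90.5); to(*t,.17,-5.2)
E
```

```text
time_s: 46.23
eef_pos: [0.4514, -0.1202, 0.0576]
tool_rot: [146.0, 89.9, -34.5]
ft_force: [-0.4, 0.5, -1.3]
grip_width: 0.0288
time_s: 46.9
eef_pos: [0.4489, -0.1192, 0.169]
tool_rot: [-8.7, 89.8, 170.8]
ft_force: [0.4, -0.1, -1.4]
grip_width: 0.0284
[0.62729137 0.05587304]
t46.90 pos [ 0.4489 -0.1192  0.169 ] jaw -90.43 tilt 0.20 w 0.0284 f [ 0.4 -0.1 -1.4] j7 -86
shift cm [ -0.15 -17.64 -17.7 ] rotvec [0.07 0.19 0.03] min rows 6
t46.90 pos [ 0.4489 -0.1192  0.169 ] jaw -90.43 tilt 0.20 w 0.0284 f [ 0.4 -0.1 -1.4] j7 -86
shift cm [ -0.15 -17.64 -17.7 ] rotvec [-85.23   0.13   0.17] min rows 12
```

```bash
python3 -m jog '-0.5 -1.5 -1.5 0 0 0 0;-0.5 -2.5 -2.5 0 0 0 0;-0.5 -2.9 -2.9 0 0 0 0;0 -2.9 -2.9 0 0 0 0;0 -2.9 -2.9 0 0 0 0;0 -2.3 -2.3 0 0 0 0;0 -1.3 -1.3 0 0 0 0;0 0 0 -4 0 0 0;0 0 0 -6 0 0 0;0 0 0 -7 0 0 0;0 0 0 -7 0 0 0;0 0 0 -7 0 0 0';  python3 -m jog '0 0 0 -7 0 0 0;0 0 0 -7 0 0 0;0 0 0 -7 0 0 0;0 0 0 -7 0 0 0;0 0 0 -7 0 0 0;0 0 0 -7 0 0 0;0 0 0 -6 0 0 0;0 0 0 -3 0 0 0;0 0 0 0 0 0 0;0 0 0 0 0 0 0;0 0 0 0 0 0 0'; python3 - <<'E'
from h import *
t=tr(0,.1355);  to(*t,.16,-5.2); print(intr(tool()[0])*1000)
E
```

```text
time_s: 47.9
eef_pos: [0.6128, 0.0484, 0.1676]
tool_rot: [-36.2, 88.5, 174.5]
ft_force: [0.1, 0.8, -0.4]
grip_width: 0.0285
time_s: 48.82
eef_pos: [0.6038, 0.0457, 0.1508]
tool_rot: [-86.8, 87.0, 176.2]
ft_force: [0.2, 0.3, -1.9]
grip_width: 0.0285
t48.82 pos [0.6038 0.0457 0.1508] jaw -6.93 tilt 2.99 w 0.0285 f [ 0.2  0.3 -1.9] j7 -35
shift cm [-1.04  2.16 -1.34] rotvec [-1.72  0.12  2.99] min rows 1
[-22.48063131 122.7409501 ]
```

```bash
python3 -m jog '-0.2 1.1 -0.7 -0.9 0 1.5 0;0 1.1 -0.7 -0.8 0 1.5 0;0 0 0 0 0 0 0;0 0 0 0 0 0 0;0 0 0 0 0 0 0'; python3 - <<'E'
from h import *
t=tr(0,.1355);  to(*t,.12,-5.2); print(intr(tool()[0])*1000)
E
```

```text
time_s: 49.23
eef_pos: [0.6299, 0.0592, 0.1514]
tool_rot: [71.6, 89.7, -23.5]
ft_force: [0.2, 0.7, -1.1]
grip_width: 0.0288
t49.23 pos [0.6299 0.0592 0.1514] jaw -5.14 tilt 0.35 w 0.0288 f [ 0.2  0.7 -1.1] j7 -35
shift cm [ 3.14 -0.25  0.29] rotvec [ 0.06  0.11 -0.33] min rows 1
[  2.33742154 138.50966093]
```

```bash
python3 -m jog '0.5 -0.2 0.3 0 0.1 -0.3 0;1 0 0 0 0 0 0;1 0 0 0 0 0 0;0.8 0 0 0 0 0 0;0 0 0 0 0 0 0;0 0 0 0 0 0 0'; python3 - <<'E'
from h import *
t=tr(0,.1355);  to(*t,.1,-5.2); print(intr(tool()[0])*1000)
c=cap("wrist"); save(c,"w19.png",None,1.5)
E
```

```text
time_s: 49.73
eef_pos: [0.6266, 0.0552, 0.1141]
tool_rot: [-53.1, 89.9, -148.3]
ft_force: [0.6, 0.5, -1.1]
grip_width: 0.0291
t49.73 pos [0.6266 0.0552 0.1141] jaw -5.19 tilt 0.13 w 0.0291 f [ 0.6  0.5 -1.1] j7 -36
shift cm [ 1.41  0.07 -0.12] rotvec [0.01 0.08 0.1 ] min rows 1
[ -0.64330281 134.27829072]
```

View pics/w19.png

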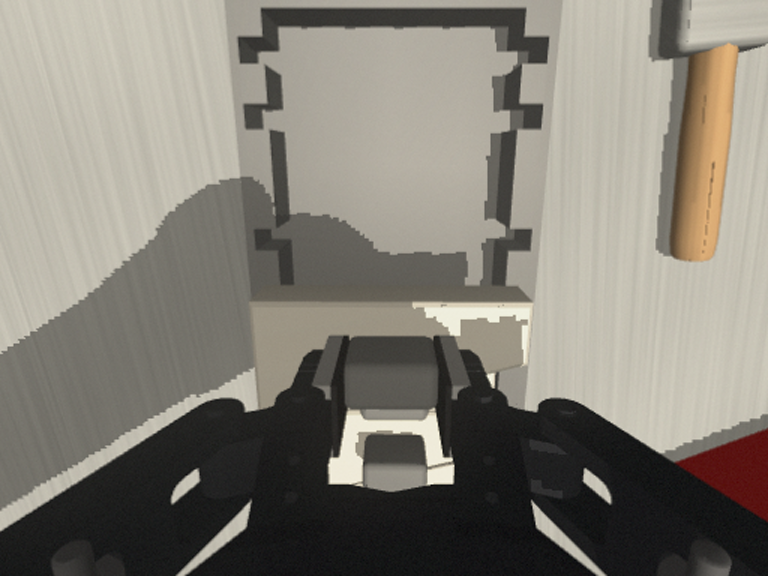

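The fourth block is square over its place, short of slot A at (275,240). I'll bring it 1–2 mm toward +y and lower it.

```bash
python3 -m jog '0.4 0.05 -0.15 0 0.1 0.1 0;0.6 0 0 0 0 0 0;0.4 0 0 0 0 0 0;0 0 0 0 0 0 0;0 0 0 0 0 0 0'; python3 - <<'E'
from h import *
t=tr(0,.1357);  to(*t,.0636,-5.2); print(intr(tool()[0])*1000)
E
```

```text
time_s: 50.2
eef_pos: [0.6275, 0.0568, 0.099]
tool_rot: [143.2, 89.9, 48.0]
ft_force: [-0.2, 0.7, -0.3]
grip_width: 0.0288
t50.20 pos [0.6275 0.0568 0.099 ] jaw -5.20 tilt 0.06 w 0.0288 f [-0.2  0.7 -0.3] j7 -37
shift cm [ 3.54 -0.01  0.03] rotvec [ 0.   -0.05 -0.03] min rows 1
[1.21013540e-01 1.35970498e+02]
```

```bash
python3 -m jog '0.8 0 0 0 0 0 0;0.8 0 0 0 0 0 0;0.7 0 0 0 0 0 0;0 0 0 0 0 0 0;0 0 0 0 0 0 0'; python3 - <<'E'
from h import *
t=tr(0,.1355);  to(*t,.0636,-5.2); print(intr(tool()[0])*1000)
E
```

```text
time_s: 50.62
eef_pos: [0.6276, 0.057, 0.0737]
tool_rot: [133.2, 89.9, 38.0]
ft_force: [-1.4, 0.8, -1.0]
grip_width: 0.0288
t50.62 pos [0.6276 0.057  0.0737] jaw -5.19 tilt 0.07 w 0.0288 f [-1.4  0.8 -1. ] j7 -38
shift cm [ 1.01 -0.03  0.07] rotvec [ 0.01 -0.05 -0.05] min rows 1
[  0.24289422 136.14852863]
```

```bash
python3 -m jog '0.6 0 0 0 0 0 0;0.45 0 0 0 0 0 0;0 0 0 0 0 0 0;0 0 0.2 0 0 0 0;0 0 0.1 0 0 0 0;0 0 0 0 0 0 0;0 0 0 0 0 0 0'; python3 - <<'E'
from h import *
t=tr(0,.1335);  to(*t,.0636,-5.2); print(intr(tool()[0])*1000)
E
```

```text
time_s: 51.2
eef_pos: [0.6286, 0.0557, 0.0637]
tool_rot: [136.2, 89.7, 41.0]
ft_force: [0.0, 0.4, -0.1]
grip_width: 0.0287
t51.20 pos [0.6286 0.0557 0.0637] jaw -5.18 tilt 0.26 w 0.0287 f [ 0.   0.4 -0.1] j7 -38
shift cm [ 0.01 -0.13  0.14] rotvec [ 0.02 -0.19 -0.18] min rows 1
[  1.27225887 134.94050425]
```

```bash
python3 -m jog '0 -0.1 0.2 0 -0.1 -0.1 0;0 0 0 0 0 0 0;0 0 0 0 0 0 0'; python3 - <<'E'
from h import *
t=tr(0,.1335);  to(*t,.0636,-5.2); print(intr(tool()[0])*1000)
E
```

```text
time_s: 51.45
eef_pos: [0.6278, 0.0548, 0.0637]
tool_rot: [141.2, 89.7, 46.1]
ft_force: [0.1, 0.5, 0.2]
grip_width: 0.0287
t51.45 pos [0.6278 0.0548 0.0637] jaw -5.11 tilt 0.26 w 0.0287 f [0.1 0.5 0.2] j7 -38
shift cm [ 0.01 -0.06  0.05] rotvec [ 0.09 -0.21 -0.17] min rows 1
[  0.55378537 134.01125546]
```

```bash
python3 -m jog '0 0 0 0 0 0 60;0 0 0 0 0 0 60;0 0 0 0 0 0 60;-1 0 0 0 0 0 60;-2 0 0 0 0 0 60;-3 0 0 0 0 0 60;-3 0 0 0 0 0 60;-3 0 0 0 0 0 80;-3 0 0 0 0 0 100;-1 0 0 0 0 0 100;0 0 0 0 0 0 100;0 0 0 0 0 0 100'; python3 - <<'E'
from h import *
to(.53,-.25,.26,-5.2)
c=cap("wrist"); save(c,"w20.png",None,1.5)
P=cloud(c); w2=xywin(P,.58,.68,-.09,.1,.05,.068)
n,l,st,ce=cv2.connectedComponentsWithStats(w2.astype(np.uint8))
for i in range(1,n):
    if st[i,4]>25:
        q=P[l==i];r=cv2.minAreaRect((q[q[:,2]>.056][:,:2]*1000).astype(np.float32)); print(r,intr(np.array(r[0])/1000)*1000,q[:,2].max())
save(cap("top"),"top20.png")
E
```

```text
time_s: 52.45
eef_pos: [0.6271, 0.0512, 0.2347]
tool_rot: [43.5, 89.8, -51.7]
ft_force: [-0.4, 0.4, 0.6]
grip_width: 0.0857
t52.45 pos [0.6271 0.0512 0.2347] jaw -5.19 tilt 0.22 w 0.0857 f [-0.4  0.4  0.6] j7 -31
shift cm [-2.47 -6.94 30.89] rotvec [ 0.01  0.16 -0.15] min rows 8
((628.4288330078125, 54.68773651123047), (15.278085708618164, 29.522409439086914), 85.06584167480469) [  1.24058367 133.92309627] 0.06250033915050124
((624.4927368164062, 17.0023193359375), (15.063963890075684, 29.43341636657715), 85.44879913330078) [ 0.74943859 96.03586494] 0.06275121258613942
((621.5824584960938, -21.20623016357422), (15.069436073303223, 29.351757049560547), 84.26885986328125) [ 1.32745169 57.721     ] 0.06231880411417562
((617.6317138671875, -58.955894470214844), (15.443406105041504, 29.200313568115234), 84.31848907470703) [ 0.82756413 19.76845528] 0.06254948211999806
```

View pics/w20.png

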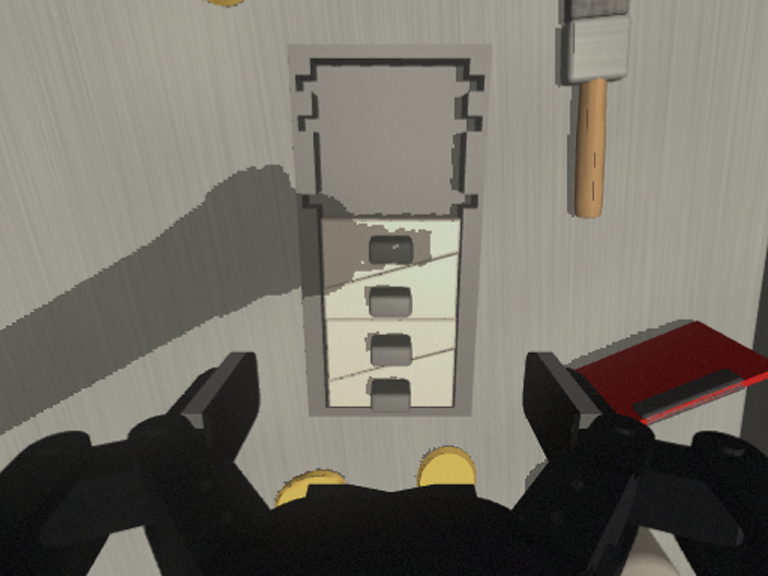

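View pics/top20.png

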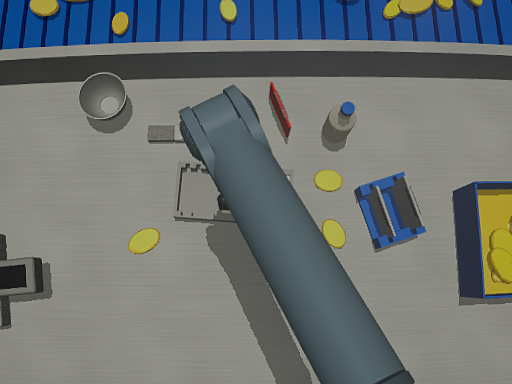

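The four blocks are packed at y = 19.8, 57.7, 96.0 and 133.9 mm, alternating and snug, and slot A at (310,200) is free. No block is left on the table. Now for the retainer.

```bash
python3 -m jog '-0.5 -0.5 2 0 0 0 100;-0.5 -0.8 3.5 0 0 0 100;-0.5 -0.8 3.8 0 0 0 80;-0.5 -0.8 3.8 0 0 0 50;-0.5 -0.8 3.8 0 0 0 50;0 -0.8 3.8 0 0 0 50;0 -0.8 3.8 0 0 0 50;0 -0.8 3.5 0 0 0 50;0 -0.4 2.5 0 0 0 50;0 0 1.5 0 0 0 50;0 0 0 4 0 0 50;0 0 0 6 0 0 50';  python3 -m jog '0 0 0 7 0 0 50;0 0 0 7 0 0 50;0 0 0 7 0 0 50;0 0 0 7 0 0 50;0 0 0 7 0 0 50;0 0 0 7 0 0 50;0 0 0 7 0 0 50;0 0 0 6 0 0 50;0 0 0 3 0 0 50;0 0 0 0 0 0 50;0 0 0 0 0 0 50;0 0 0 0 0 0 50'; python3 - <<'E'
from h import *
to(.5888,-.3467,.26,-73)
c=cap("wrist"); save(c,"w21.png",None,1.5)
E
```

```text
time_s: 53.55
eef_pos: [0.5145, -0.2731, 0.2307]
tool_rot: [-96.6, 87.3, 158.4]
ft_force: [-0.5, 1.1, 0.5]
grip_width: 0.0428
time_s: 54.55
eef_pos: [0.5088, -0.2597, 0.2088]
tool_rot: [-45.9, 85.1, 150.0]
ft_force: [0.3, 0.6, 0.2]
grip_width: 0.0425
t54.55 pos [ 0.5088 -0.2597  0.2088] jaw -74.22 tilt 4.87 w 0.0425 f [0.3 0.6 0.2] j7 -61
shift cm [-6.05 10.22 -4.98] rotvec [-1.11  3.36  3.53] min rows 4
```

View pics/w21.png

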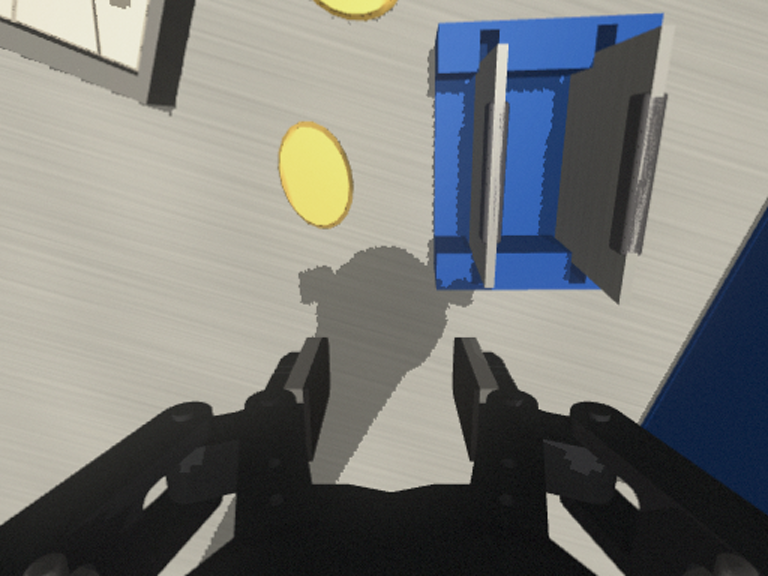

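The spacer stands at (495,165) and the taller retainer, the one meant, is at (640,170). Measuring both.

```bash
python3 - <<'E'
from h import *
c=cap("wrist"); P=cloud(c)
ctr=np.array([.580,-.318]); th=np.radians(17.0); u=np.array([np.cos(th),np.sin(th)]); v=np.array([-u[1],u[0]])
L=(P[...,:2]-ctr)@np.c_[u,v]
for nm,y,z0,z1 in (("spacer",.03,.086,.1),("ret",-.03,.110,.125)):
    m=(np.abs(L[...,1]-y)<.015)&(np.abs(L[...,0])<.075)&(P[...,2]>z0)&(P[...,2]<z1)
    q=P[m]; r=cv2.minAreaRect((q[:,:2]*1000).astype(np.float32)); print(nm,len(q),r,((np.array(r[0])/1000-ctr)@np.c_[u,v]).round(4),"ztop %.4f"%np.percentile(q[:,2],98))
E
python3 -m jog '-1.5 1.5 -0.8 -0.6 1.7 1.8 50;-1.5 2 -1 -0.5 1.7 1.8 50;-1 2.3 -1.2 0 0 0 50;-1 2 -1 0 0 0 50;-1 1.5 -0.7 0 0 0 50;0 1 -0.5 0 0 0 50;0 0 0 0 0 0 50;0 0 0 0 0 0 50'; python3 - <<'E'
from h import *
to(.5888,-.3467,.2,-73)
E
```

```text
spacer 1882 ((570.6270141601562, -290.09149169921875), (117.60652923583984, 10.154829025268555), 17.028076171875) [-0.0008  0.0294] ztop 0.0938
ret 3282 ((588.6178588867188, -346.1260070800781), (118.56710052490234, 10.984949111938477), 17.738161087036133) [ 0.     -0.0294] ztop 0.1197
time_s: 55.32
eef_pos: [0.5972, -0.3551, 0.2778]
tool_rot: [127.4, 88.4, -35.4]
ft_force: [-0.1, -0.1, 0.8]
grip_width: 0.0428
t55.32 pos [ 0.5972 -0.3551  0.2778] jaw -72.79 tilt 1.56 w 0.0428 f [-0.1 -0.1  0.8] j7 -56
shift cm [ 7.75 -1.22  0.68] rotvec [ 0.22 -0.95 -1.24] min rows 2
```

```bash
python3 -m jog '0 -1.1 0.6 0.2 -0.9 -1.2 50;1.5 0 0 0 0 0 50;2 0 0 0 0 0 50;2 0 0 0 0 0 50;1 0 0 0 0 0 50;0 0 0 0 0 0 50;0 0 0 0 0 0 50'; python3 - <<'E'
from h import *
to(.5887,-.3464,.16,-73)
E
```

```text
time_s: 55.9
eef_pos: [0.5834, -0.3407, 0.2135]
tool_rot: [-47.4, 89.7, 149.8]
ft_force: [-0.7, 0.2, -0.1]
grip_width: 0.0429
t55.90 pos [ 0.5834 -0.3407  0.2135] jaw -72.78 tilt 0.28 w 0.0429 f [-0.7  0.2 -0.1] j7 -58
shift cm [ 5.35  0.72 -0.36] rotvec [0.22 0.19 0.2 ] min rows 2
```

```bash
python3 -m jog '0.5 0.7 -0.3 0.2 0.2 0.2 50;1.5 0 0 0 0 0 50;1.5 0 0 0 0 0 50;1 0 0 0 0 0 50;0 0 0 0 0 0 50;0 0 0 0 0 0 50;0 0 0 0 0 0 50'; python3 - <<'E'
from h import *
to(.5887,-.3464,.15,-73)
E
```

```text
time_s: 56.48
eef_pos: [0.5908, -0.3478, 0.1687]
tool_rot: [135.9, 89.6, -27.2]
ft_force: [0.3, -0.5, 0.1]
grip_width: 0.0424
t56.48 pos [ 0.5908 -0.3478  0.1687] jaw -73.02 tilt 0.37 w 0.0424 f [ 0.3 -0.5  0.1] j7 -59
shift cm [ 1.87 -0.21  0.17] rotvec [-0.02 -0.27 -0.26] min rows 1
```

```bash
python3 -m jog '0.5 -0.2 0.15 0 -0.25 -0.25 50;0.8 0 0 0 0 0 50;0.6 0 0 0 0 0 50;0 0 0 0 0 0 50;0 0 0 0 0 0 50'; python3 - <<'E'
from h import *
to(.5887,-.3464,.116,-73)
c=cap("wrist"); save(c,"w22.png",None,1.5)
E
```

```text
time_s: 56.9
eef_pos: [0.59, -0.3467, 0.1501]
tool_rot: [136.1, 89.8, -26.9]
ft_force: [-0.2, -0.2, 0.1]
grip_width: 0.0425
t56.90 pos [ 0.59   -0.3467  0.1501] jaw -73.03 tilt 0.21 w 0.0425 f [-0.2 -0.2  0.1] j7 -60
shift cm [ 3.41 -0.08  0.13] rotvec [-0.03 -0.15 -0.15] min rows 1
```

View pics/w22.png

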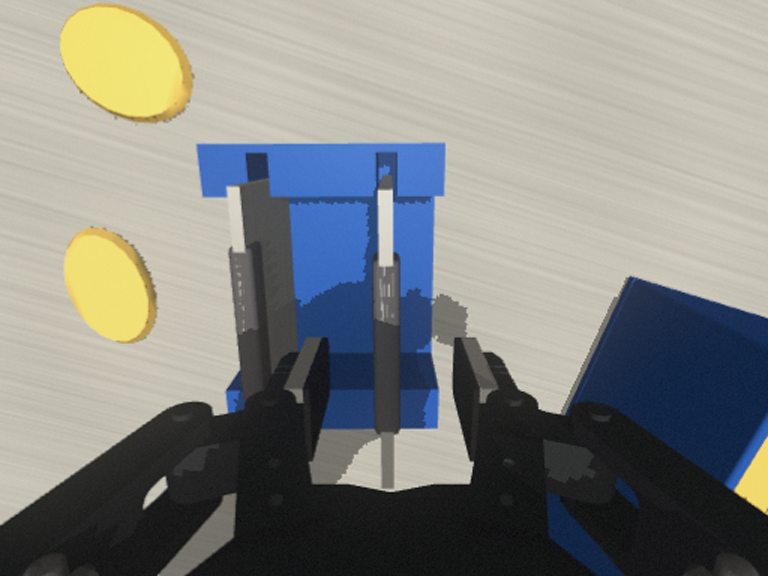

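The retainer hem at (387,330) is centred between the pads. I'll narrow the opening to keep clear of the spacer and descend.

```bash
python3 -m jog '0.6 -0.1 0.1 0 -0.15 -0.15 35;0.8 0 0 0 0 0 35;0.8 0 0 0 0 0 35;0.6 0 0 0 0 0 35;0 0 0 0 0 0 35;0 0 0 0 0 0 35'; python3 - <<'E'
from h import *
to(.5887,-.3464,.116,-73)
E
```

```text
time_s: 57.45
eef_pos: [0.5886, -0.346, 0.119]
tool_rot: [-50.0, 90.0, 146.9]
ft_force: [0.8, 0.3, -0.2]
grip_width: 0.03
t57.45 pos [ 0.5886 -0.346   0.119 ] jaw -73.03 tilt 0.04 w 0.0300 f [ 0.8  0.3 -0.2] j7 -60
shift cm [ 0.3   0.04 -0.  ] rotvec [-0.03  0.03  0.03] min rows 1
```

```bash
python3 -m jog '0.3 0 0 0 0 0 35;0 0 0 0 0 0 35;0 0 0 0 0 0 0;0 0 0 0 0 0 0;0 0 0 0 0 0 0;0 0 0 0 0 0 0;0 0 0 0 0 0 0' 60; python3 - <<'E'
from h import *
to(.5887,-.3464,.116,-73)
E
```

```text
time_s: 58.03
eef_pos: [0.5884, -0.346, 0.1155]
tool_rot: [-48.4, 89.9, 148.6]
ft_force: [0.4, 1.1, -0.8]
grip_width: 0.0091
t58.03 pos [ 0.5884 -0.346   0.1155] jaw -73.03 tilt 0.06 w 0.0091 f [ 0.4  1.1 -0.8] j7 -60
shift cm [-0.05  0.05 -0.01] rotvec [-0.03  0.04  0.04] min rows 1
```

```bash
python3 -m jog '-0.8 0 0 0 0 0 0;-1 0 0 0 0 0 0;-1 0 0 0 0 0 0;-1.5 0 0 0 0 0 0;-1.5 0 0 0 0 0 0;-2 0 0 0 0 0 0;-2 0 0 0 0 0 0;-2 0 0 0 0 0 0;-2 0 0 0 0 0 0;-1 0 0 0 0 0 0;0 0 0 0 0 0 0;0 0 0 0 0 0 0'; python3 - <<'E'
from h import *
t=tr(0,.165); to(*t,.26,-73)
save(cap("side"),"s23.png")
E
```

```text
time_s: 59.03
eef_pos: [0.5877, -0.3456, 0.2782]
tool_rot: [85.2, 89.9, -77.7]
ft_force: [-0.7, -0.1, -2.7]
grip_width: 0.0093
t59.03 pos [ 0.5877 -0.3456  0.2782] jaw -72.96 tilt 0.11 w 0.0093 f [-0.7 -0.1 -2.7] j7 -57
shift cm [  1.74 -40.   -16.69] rotvec [ 0.04  0.01 -0.11] min rows 11
```

View pics/s23.png

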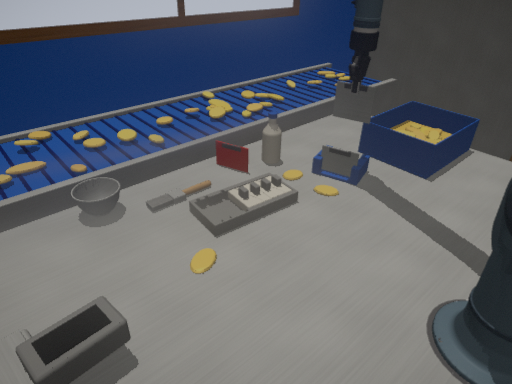

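```bash
python3 -m jog '0 -1.5 -0.6 0 0 0 0;0 -2.8 -1.2 0 0 0 0;0 -3.5 -1.4 0 0 0 0;0 -3.7 -1.5 0 0 0 0;0 -3.7 -1.5 0 0 0 0;0 -3.7 -1.5 0 0 0 0;0 -3.7 -1.5 0 0 0 0;0 -3.7 -1.5 0 0 0 0;0 -3.5 -1.5 0 0 0 0;0 -3 -1.3 0 0 0 0;0 -2 -0.8 0 0 0 0;0 -1 -0.4 0 0 0 0'; python3 - <<'E'
from h import *
t=tr(0,.165); to(*t,.26,-95.2)
E
```

```text
time_s: 60.08
eef_pos: [0.6093, 0.0605, 0.255]
tool_rot: [-27.4, 87.8, 169.3]
ft_force: [1.0, 0.5, -2.4]
grip_width: 0.009
t60.08 pos [0.6093 0.0605 0.255 ] jaw -73.30 tilt 2.15 w 0.0090 f [ 1.   0.5 -2.4] j7 -95
shift cm [-0.56 -1.83 -2.69] rotvec [21.91  2.08  0.61] min rows 4
```

```bash
python3 -m jog '0 -0.5 -0.5 4 0.5 0 0;0 -0.5 -0.5 5 0.5 0 0;0 -0.3 -0.5 5 0.5 0.3 0;0 0 -0.5 5 0.5 0.3 0;0 0 0 2.5 0 0 0;0 0 0 0 0 0 0;0 0 0 0 0 0 0;0 0 0 0 0 0 0'; python3 - <<'E'
from h import *
t=tr(0,.165); to(*t,.22,-95.2)
E
```

```text
time_s: 60.75
eef_pos: [0.6158, 0.086, 0.2439]
tool_rot: [3.4, 88.7, 178.4]
ft_force: [0.1, -0.4, -2.1]
grip_width: 0.0093
t60.75 pos [0.6158 0.086  0.2439] jaw -94.94 tilt 1.30 w 0.0093 f [ 0.1 -0.4 -2.1] j7 -118
shift cm [ 2.36 -0.1  -1.48] rotvec [ 0.26  1.3  -0.08] min rows 1
```

```bash
python3 -m jog '0 0 -1.4 0.3 1.3 0 0;0.8 0 0 0 0 0 0;1 0 0 0 0 0 0;0.8 0 0 0 0 0 0;0 0 0 0 0 0 0;0 0 0 0 0 0 0;0 0 0 0 0 0 0'; python3 - <<'E'
from h import *
t=tr(0,.165); to(*t,.18,-95.2);print(intr(tool()[0])*1000)
c=cap("wrist"); save(c,"w24.png",None,1.5)
E
```

```text
time_s: 61.33
eef_pos: [0.63, 0.0817, 0.2119]
tool_rot: [53.2, 89.8, -132.1]
ft_force: [-0.1, 0.0, -2.3]
grip_width: 0.0087
t61.33 pos [0.63   0.0817 0.2119] jaw -95.34 tilt 0.21 w 0.0087 f [-0.1  0.  -2.3] j7 -119
shift cm [ 3.19 -0.41  0.03] rotvec [-0.14  0.12 -0.17] min rows 1
[  0.39369876 160.98458376]
```

View pics/w24.png

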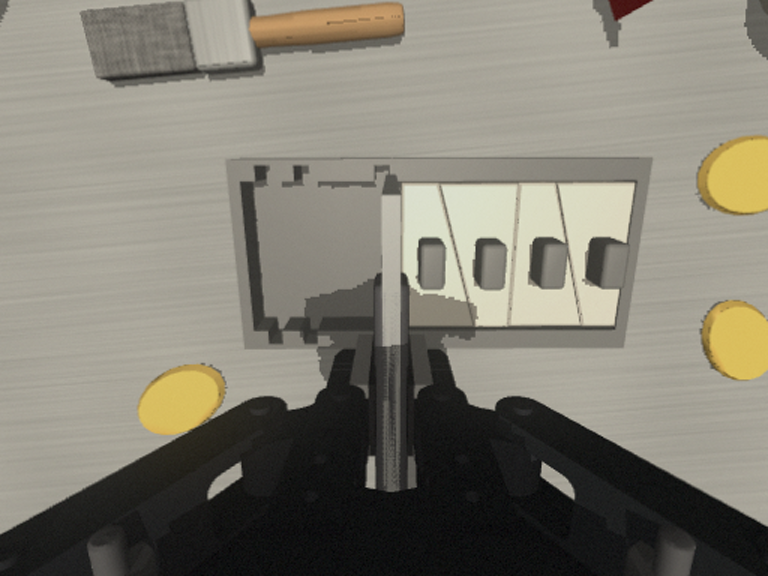

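The four blocks stay snug. The plate at column 391 has to shift about 4 mm toward slot A at (382,172), which agrees with the computed −0.41 cm.

```bash
python3 -m jog '0.4 -0.4 0 -0.1 0.1 -0.2 0;0.8 0 0 0 0 0 0;0.8 0 0 0 0 0 0;0.6 0 0 0 0 0 0;0 0 0 0 0 0 0;0 0 0 0 0 0 0;0 0 0 0 0 0 0'; python3 - <<'E'
from h import *
t=tr(0,.165); to(*t,.16,-95.2);print(intr(tool()[0])*1000)
E
```

```text
time_s: 61.97
eef_pos: [0.6307, 0.0869, 0.184]
tool_rot: [-127.5, 89.9, 47.4]
ft_force: [0.8, -0.8, -2.4]
grip_width: 0.0093
t61.97 pos [0.6307 0.0869 0.184 ] jaw -95.18 tilt 0.11 w 0.0093 f [ 0.8 -0.8 -2.4] j7 -120
shift cm [2.4  0.12 0.06] rotvec [ 0.02 -0.07  0.09] min rows 1
[  0.61619257 166.18893662]
```

```bash
python3 -m jog '0.4 0.1 0.05 0 0 0.1 0;0.7 0 0 0 0 0 0;0.6 0 0 0 0 0 0;0 0 0 0 0 0 0;0 0 0 0 0 0 0;0 0 0 0 0 0 0'; python3 - <<'E'
from h import *
t=tr(0,.165); to(*t,.148,-95.2);print(intr(tool()[0])*1000)
c=cap("wrist"); save(c,"w25.png",(150,60,400,260),3)
E
```

```text
time_s: 62.47
eef_pos: [0.6305, 0.0855, 0.1655]
tool_rot: [166.7, 89.9, -18.6]
ft_force: [0.3, -0.1, -2.7]
grip_width: 0.0091
t62.47 pos [0.6305 0.0855 0.1655] jaw -95.21 tilt 0.11 w 0.0091 f [ 0.3 -0.1 -2.7] j7 -121
shift cm [ 1.75 -0.02  0.05] rotvec [-0.01 -0.11 -0.03] min rows 1
[  0.49536397 164.83609659]
```

View pics/w25.png

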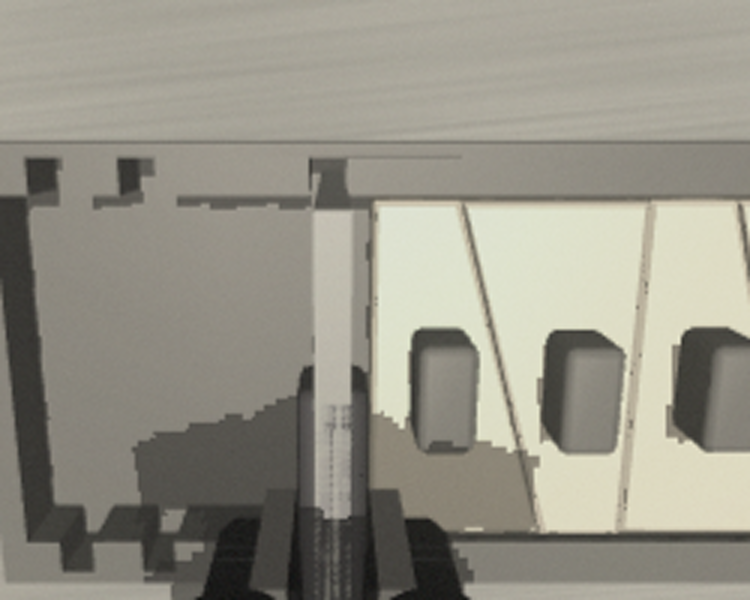

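The slot is at columns 310–348 of the crop and the plate at 313–353, about 1 mm off. I'll correct this and lower.

```bash
python3 -m jog '0.6 -0.1 0.05 0 -0.1 0 0;0.7 0 0 0 0 0 0;0.5 0 0 0 0 0 0;0 0 0 0 0 0 0;0 0 0 0 0 0 0'; python3 - <<'E'
from h import *
t=tr(0,.1655); to(*t,.1135,-95.2);print(intr(tool()[0])*1000)
E
```

```text
time_s: 62.93
eef_pos: [0.6307, 0.0869, 0.1463]
tool_rot: [-179.5, 89.9, -4.7]
ft_force: [-0.0, 0.3, -1.1]
grip_width: 0.0088
t62.93 pos [0.6307 0.0869 0.1463] jaw -95.22 tilt 0.09 w 0.0088 f [-0.   0.3 -1.1] j7 -122
shift cm [3.28 0.07 0.06] rotvec [-0.02 -0.09  0.  ] min rows 1
[  0.59341747 166.21586779]
```

```bash
python3 -m jog '0.5 0.07 0.05 0 -0.1 0 0;0.6 0 0 0 0 0 0;0.6 0 0 0 0 0 0;0 0 0 0 0 0 0;0 0 0 0 0 0 0'; python3 - <<'E'
from h import *
t=tr(0,.1655); to(*t,.1135,-95.2);print(intr(tool()[0])*1000)
E
```

```text
time_s: 63.35
eef_pos: [0.63, 0.0861, 0.1272]
tool_rot: [3.2, 90.0, 178.0]
ft_force: [-0.1, 0.4, -2.6]
grip_width: 0.0089
t63.35 pos [0.63   0.0861 0.1272] jaw -95.22 tilt 0.04 w 0.0089 f [-0.1  0.4 -2.6] j7 -122
shift cm [ 1.37 -0.02 -0.  ] rotvec [-0.02  0.04 -0.  ] min rows 1
[-1.40994696e-02  1.65330809e+02]
```

```bash
python3 -m jog '0.5 0 0 0 0 0 0;0.5 0 0 0 0 0 0;0.3 0 0 0 0 0 0;0 0 0 0 0 0 0;0 0 0 0 0 0 0'; python3 - <<'E'
from h import *
t=tr(0,.1655); to(*t,.1135,-95.2);print(intr(tool()[0])*1000)
E
```

```text
time_s: 63.77
eef_pos: [0.631, 0.0862, 0.1136]
tool_rot: [-163.0, 89.9, 11.8]
ft_force: [0.1, 0.7, -1.3]
grip_width: 0.0089
t63.77 pos [0.631  0.0862 0.1136] jaw -95.23 tilt 0.08 w 0.0089 f [ 0.1  0.7 -1.3] j7 -123
shift cm [0.01 0.   0.1 ] rotvec [-0.03 -0.08  0.02] min rows 1
[  0.98502398 165.49979415]
```

```bash
python3 -m jog '0.1 0 0.05 0 0 0 0;0 0 0 0 0 0 0'; python3 -m jog '0 0 0 0 0 0 40;0 0 0 0 0 0 40;0 0 0 0 0 0 40;0 0 0 0 0 0 40;-1 0 0 0 0 0 40;-1.5 0 0 0 0 0 40;-2 0 0 0 0 0 40;-3 0 0 0 0 0 40;-3 0 0 0 0 0 40;-3 0 0 0 0 0 40;-1 0 0 0 0 0 40;0 0 0 0 0 0 40'; python3 - <<'E'
from h import *
to()
c=cap("wrist"); save(c,"w26.png",None,1.5); P=cloud(c)
m=xywin(P,.55,.72,.05,.12,.108,.13); q=P[m]; r=cv2.minAreaRect((q[:,:2]*1000).astype(np.float32)); print("ret",len(q),r,intr(np.array(r[0])/1000)*1000,np.percentile(q[:,2],[50,98]))
w2=xywin(P,.58,.68,-.09,.076,.05,.068)
n,l,st,ce=cv2.connectedComponentsWithStats(w2.astype(np.uint8))
for i in range(1,n):
    if st[i,4]>25:
        q=P[l==i];r=cv2.minAreaRect((q[q[:,2]>.056][:,:2]*1000).astype(np.float32)); print(r,intr(np.array(r[0])/1000)*1000,q[:,2].max())
E
```

```text
time_s: 63.93
eef_pos: [0.6312, 0.0864, 0.1138]
tool_rot: [-169.3, 89.9, 5.4]
ft_force: [-0.7, -0.7, -2.6]
grip_width: 0.0087
time_s: 64.93
eef_pos: [0.6313, 0.0879, 0.2741]
tool_rot: [-161.4, 89.5, 13.4]
ft_force: [1.1, -0.4, -0.5]
grip_width: 0.0342
t64.93 pos [0.6313 0.0879 0.2741] jaw -95.13 tilt 0.48 w 0.0342 f [ 1.1 -0.4 -0.5] j7 -118
shift cm [0. 0. 0.] rotvec [-0.   -0.45  0.15] min rows 1
ret 985 ((632.1675415039062, 84.9886474609375), (8.928323745727539, 117.76360321044922), 84.75859069824219) [  2.20700357 164.43848875] [0.11635867 0.11781258]
((628.1323852539062, 54.35173416137695), (15.187393188476562, 29.48225212097168), 87.13336181640625) [  0.97593494 133.56151654] 0.06253413870059699
((624.6587524414062, 16.10978126525879), (15.960022926330566, 28.80748176574707), 85.0740966796875) [ 0.99596899 95.16213263] 0.06213279406947109
((621.2744750976562, -21.61316680908203), (16.117454528808594, 29.394020080566406), 84.601806640625) [ 1.05776877 57.28773065] 0.0625419147783356
((617.8768310546875, -58.94978713989258), (15.707183837890625, 29.067407608032227), 85.29092407226562) [ 1.0711091  19.79683809] 0.062181534377910186
```

View pics/w26.png

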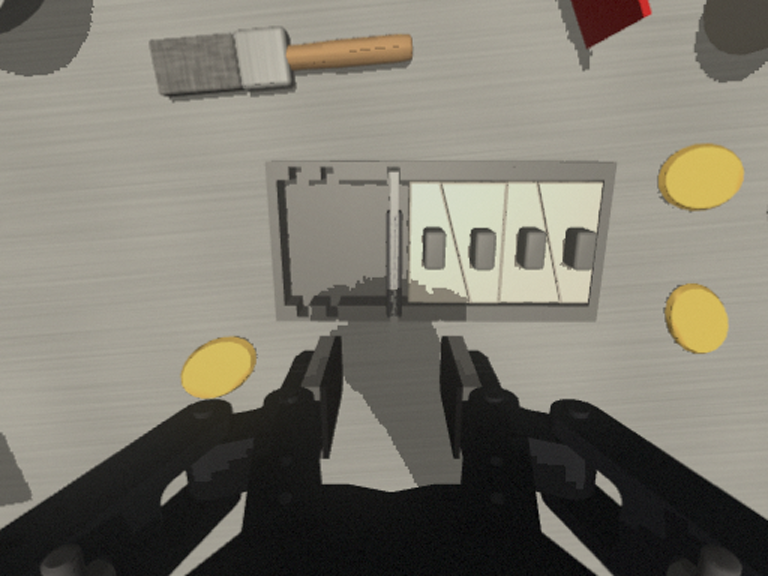

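The retainer stands in slot A at x +2.2, y 164.4 mm with its top at 0.116–0.118 m. The blocks are still at y = 19.8, 57.3, 95.2 and 133.6 mm. One last overall check before handing in.

```bash
python3 - <<'E'
from h import *
c=cap("top"); save(c,"top27.png",(140,60,440,280),2.6)
P=cloud(c); q=P[xywin(P,.5,.65,-.31,-.26,.085,.1)]; print(len(q), q.mean(0), q[:,2].max())
E
```

```text
210 [ 0.56832823 -0.28963839  0.09045559] 0.09600998037786801
```

View pics/top27.png

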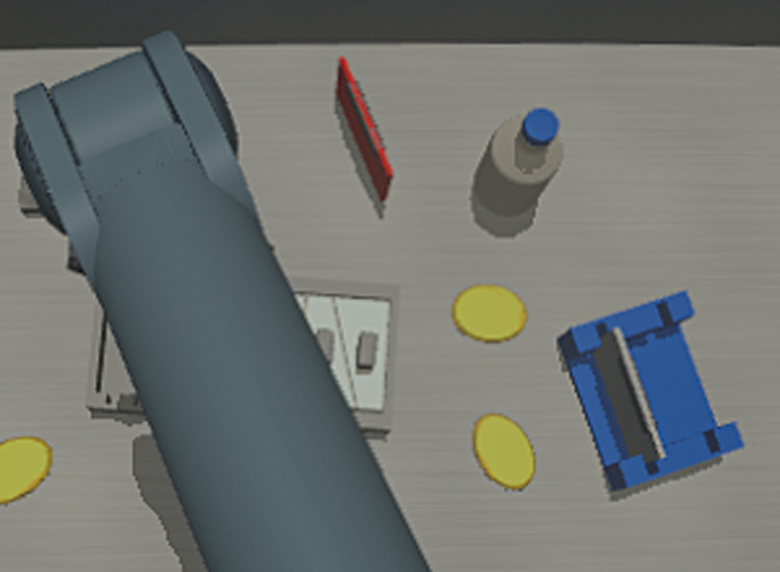

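The spacer stands in the rack at (635,395) of this crop, and the retainer's slot at (690,370) is empty. The slices, bottle and red plate are where they were. Handing in.

```bash
python3 -c "
from station import ticket
print(ticket.close_job())"
```

```text
the job is handed in; nothing more can be done
None
```

The job is done and handed in at about 65 s of the 210 s allowed; the hand-in reports no verdict.

I moved the spacer from the tray into the rack's +30 mm slot. I then packed the four blocks head to tail from the start wall and moved the retainer from the rack into slot A.

The last checks, all within the limits:

| Part | Last reading |
|---|---|
| Blocks 1–4 in the row | y = 19.8, 57.3, 95.2 and 133.6 mm from the start wall; x about +1 mm; lying flat |
| Retainer in slot A | y = 164.4 mm, x = +2.2 mm; top edge 116–118 mm above the table (116 mm is fully down) |
| Spacer in the rack | y = +29.4 mm, x = −0.8 mm; top edge read 92.4–93.8 mm (92 mm is fully down) |

- **Small disagreements:** Camera and tool readings of the same parts differed by about 1 mm. The height readings were up to about 2 mm high.
- **Not re-measured:** In the final top view the arm hid part of the tray and the brush. The last wrist picture showed both undisturbed, and no check failed.

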